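Roll laminate onto drawer fronts, hang up the roller and put the filler sticks away

TASK

Finish the laminate job on the cabinet top: with the hand roller, roll along the laminate sheet on every drawer front with steady, moderate downward pressure until all its pieces lie flush, touching the fronts with nothing but the roller. Once all are flush, hang the roller by its eye on the peg, and leave every filler stick standing upright on the floor of the steel basket, working it in among the jars so that these stay standing in there. Leave everything else where it is.

Things in the scene. Friction and masses are not known exactly. Their poses are not given: they have to be found in the camera images.
- front_a: White drawer front, 200 (x) x 80 x 18 mm, fixed flat on the cabinet top, under a laminate sheet in blue (172 x 58 mm, centred) of four rigid pieces, each 43 mm long, centred at x = -64.5, -21.5, 21.5, 64.5 mm. Origin: centre of its underside; z up. A loose piece's upper face is 21.5 mm above the cabinet top, a flush one 18.5 mm; a piece yields at about 3.5 N and stays down.
- a1 (a joint): How far the piece at x = -64.5 mm of the blue sheet (on front_a) has been pressed down, in m: near 0 loose, 0.003 fully flush.
- a2 (a joint): How far the piece at x = -21.5 mm of the blue sheet (on front_a) has been pressed down, in m: near 0 loose, 0.003 fully flush.
- a3 (a joint): How far the piece at x = 21.5 mm of the blue sheet (on front_a) has been pressed down, in m: near 0 loose, 0.003 fully flush.
- a4 (a joint): How far the piece at x = 64.5 mm of the blue sheet (on front_a) has been pressed down, in m: near 0 loose, 0.003 fully flush.
- front_b: White drawer front, 200 (x) x 80 x 18 mm, fixed flat on the cabinet top, under a laminate sheet in orange (172 x 58 mm, centred) of four rigid pieces, each 43 mm long, centred at x = -64.5, -21.5, 21.5, 64.5 mm. Origin: centre of its underside; z up. A loose piece's upper face is 21.5 mm above the cabinet top, a flush one 18.5 mm; a piece yields at about 3.5 N and stays down.
- b1 (a joint): How far the piece at x = -64.5 mm of the orange sheet (on front_b) has been pressed down, in m: near 0 loose, 0.003 fully flush.
- b2 (a joint): How far the piece at x = -21.5 mm of the orange sheet (on front_b) has been pressed down, in m: near 0 loose, 0.003 fully flush.
- b3 (a joint): How far the piece at x = 21.5 mm of the orange sheet (on front_b) has been pressed down, in m: near 0 loose, 0.003 fully flush.
- b4 (a joint): How far the piece at x = 64.5 mm of the orange sheet (on front_b) has been pressed down, in m: near 0 loose, 0.003 fully flush.
- roller_grip (a point): Hand pressure roller, 0.5 kg, 113 mm tall, starting upright on its drums. This is the grip centre on its red handle, 86 mm above the drum bottoms. The handle is 22 mm (x) by 34 mm (y) from 70 up to 113 mm, and 44 mm long (x) from 54 to 70 mm: grip it across y, from above. x is the rolling direction (either way), y the drum axis, z up.
- roller: The same roller; origin at the drum bottoms. Two rubber drums, 32 mm across, 56 mm long, axles at x = +19 and -19 mm. Their carriage (70 mm in x, 68 mm in y, top 43 mm up) is sprung: pushed down on something, the handle sinks towards the drums by up to 10 mm, with 5 N in all at first rising to 13 N, shared by both drums; beyond 10 mm it is rigid.
- roller_eye (a point): Centre of the hanging eye through the top of the roller's red handle, 97 mm above the drum bottoms (11 mm above roller_grip). The square opening is 22 mm wide (y) and 22 mm high (86 to 108 mm up) and runs 22 mm along the roller's x; side walls 6 mm. The peg can pass through it between fingers that grip the handle across y.
- drum (a joint): Turn of the roller's front drum, rad, 0 at the start; its sign follows the rolling direction, 1 rad is 16 mm of travel.
- peg_stand: Fixed stand. Origin on the cabinet top under the middle of its peg; z up. Peg: steel rod 10 mm thick, 100 mm long, middle 200 mm above the origin; its free tip points along the stand's -x (roughly to the robot) and is 9 mm higher than the middle, the root 9 mm lower, at an 18 mm thick post at x = +50 mm, 207 mm tall. Base plate 120 x 100 x 12 mm, centre at x = +20 mm.
- basket: Fixed stainless steel wire basket, 150 (x) x 110 (y) x 65 mm tall, walls 4 mm, floor 4 mm; origin at the centre of its underside, z up. It already holds three small jars.
- jar1_center (a point): Small closed jar, 38 mm across, 70 mm tall, about 80 g, loose in the basket; its shoulder tapers from 50 mm up to 20 mm across at 66 mm up. This is its centre, 35 mm above its foot.
- jar2_center (a point): Small closed jar, 38 mm across, 70 mm tall, about 80 g, loose in the basket; its shoulder tapers from 50 mm up to 20 mm across at 66 mm up. This is its centre, 35 mm above its foot.
- jar3_center (a point): Small closed jar, 38 mm across, 70 mm tall, about 80 g, loose in the basket; its shoulder tapers from 50 mm up to 20 mm across at 66 mm up. This is its centre, 35 mm above its foot.
- stick1_center (a point): Filler stick: loose upright round stick with a heavy steel foot and a light orange body, 38 mm across, 125 mm tall, about 160 g; its foot edge is bevelled by 2.5 mm. This is its centre, 62.5 mm above its foot; z runs up the stick. May be absent.
- stick2_center (a point): Filler stick: loose upright round stick with a heavy steel foot and a light orange body, 38 mm across, 125 mm tall, about 160 g; its foot edge is bevelled by 2.5 mm. This is its centre, 62.5 mm above its foot; z runs up the stick. May be absent.
- stick3_center (a point): Filler stick: loose upright round stick with a heavy steel foot and a light orange body, 38 mm across, 125 mm tall, about 160 g; its foot edge is bevelled by 2.5 mm. This is its centre, 62.5 mm above its foot; z runs up the stick. May be absent.
Not all that is in view belongs to the job. What is shaped like the peg_stand but orange is not meant.

How it is judged:
By the outcome, as a careful person would: the job done as asked, in the order asked, and still so for the second after the job is handed in, with the robot touching nothing.
Of stick1, stick2, stick3 only 2 to 3 are there at a start; the rules pass over those that are not, and their reading is None.
At some moment in a run one of stick1, stick2, stick3 may be knocked a few centimetres aside while the robot is not near it.
It also fails if it takes over 210 s, if anything falls off the work surface, if the arm or the gripper's body presses on something with over 40 N, if the wrist force passes 120 N, or if a joint passes its speed limit or range.

ROBOT

A 6-joint arm with a two-finger parallel gripper is mounted at the origin on the work surface. World frame = base frame: x ahead of the robot, y to its left, z up, the work surface at z = 0. Lengths are in mm, angles in degrees, forces in N, time in s.
With the tool pointing down it reaches from about 150 to 775 mm from the base axis. Payload 6.1 kg.
Tool frame: the origin (TCP) lies on the front face of the gripper's body, between the roots of the fingers; the fingertips stand 73 mm ahead of it and the grasp point (between the pads) lies 54 mm ahead of it; z points along the fingers, y is the line along which they close (so a half turn about z gives the same grasp; the last joint's range is limited). The gripper opens to 85 mm and grips with 20 to 120 N. Pads are 22 mm wide; open, the fingers measure 114 mm over their backs; the gripper's body (76 mm by 85 mm) begins 54 mm behind the grasp point. The pads swing forward as they close: fully open they stand 13 mm farther back than shut.
Start: joints at [64.63, 7.208, -2.269, 80.523, 0, 90], TCP at [224.939, 474.353, 303.895] pointing down, gripper open.
Joint ranges: [-155.77, 155.77], [-54.66, 111.73], [-72.52, 77.12], [-102.08, 115.82], [-83.92, 84.16], [-180, 180]. Speed limits (degrees/s): [136.94, 136.94, 172.46, 180, 180, 180].

INTERFACE

Orientations are given as [roll, pitch, yaw] about the fixed x, y, z axes, in that order (R = Rz(yaw) Ry(pitch) Rx(roll)).
In Python, from workcell import readout, camera, ctrl gives the robot as it stands.
- The arm moves only by the tool apply_moves, never from a script. Its argument "rows" is one flat list of numbers, 7 for each row, row after row: the opening, from 0 (shut) to 1 (fully open), then the shift along the tool's x, y, z in mm, then the turn, a rotation vector about the tool's x, y, z in degrees. In form: [jaw, dx, dy, dz, rx, ry, rz, jaw, dx, dy, dz, rx, ry, rz, ...]. A call has 1 to 20 rows; each row shifts and turns the commanded pose from where the row before left it, along the tool's axes as they then stand; what a row does not reach is not made up. A row lasts 1/8 s, in which the tool goes at most 62.5 mm and 10.7 degrees, less where a joint would pass 70% of its speed; a pose out of reach is approached as far as the arm can. A call is refused whole if a number of a shift passes 62.5 or a number of a turn 10.7, either way. A call with a gripper value outside its range is refused whole. The fingers move at their own pace and stop on an object; "force" is the grip in N (left out, the last holds). Time passes only in rows, so rows that do not move let the fingers close. It gives the time, the measured TCP pose, the force, the opening and the grip force at its end, in the units of the state.
- readout.get_obs(): the state, without advancing time (a new reading comes with each control period).
- camera(name): name is "scene" or "top" or "wrist"; returns a dict with "color" (384x512x3 uint8, blue, green, red), "K" (3x3 intrinsics, pixels), "dist_coeffs" ([k1, k2, p1, p2, k3] as OpenCV has them; the pictures are not rectified), "rvec" (rotation vector, rad) and "tvec" (3), from world to camera coordinates, as OpenCV has them; the wrist camera has in their place "tool_from_camera" (4x4, takes a point from camera to tool coordinates, whose origin is the TCP and whose axes are the flange's). Camera axes: x right, y down, z forward; pixel columns grow to the right and rows downward; lengths in mm; the calibration is good to about 2 mm. A picture is of the moment at which its call begins: read the wrist's pose just before it. There is no depth.
- ctrl.hand_in(): hands the job in; it is judged then, once.
The state is a dict: "clock": time; "joint_pos": joint angles; "dq": joint speeds; "effort": joint torques, N m; "position": TCP position; "tcp_rot": TCP orientation; "force": force on the tool from outside, world axes, zero at the start; "ft_torque": the same for the moment, N m; "finger_gap": finger opening in mm; "grip_force": force on a finger pad.
Only numpy, scipy, OpenCV 4.12 (cv2) and the standard library are available. Lean on these libraries where they do the work, as an engineer would, in place of code of your own. Each camera call takes 0.05 s, during which the arm holds its last target. There are 200 camera calls.

## Working session

There is one attempt and no reset: what is moved stays moved. The work goes in short steps, Python scripts to look and compute and a tool call to move; the robot and the scene stay as the last step left them, time stands still between calls to the robot, and variables do not carry over. Pictures are saved under pics/ and viewed, at most 14 in all, crops included, and the job is handed in when it is done.

Besides the shell and the picture viewer there is one more tool, called after ">>>" by a JSON object that holds its "fn" and its "kwargs". apply_moves: Moves the arm, as the interface text tells. Its arguments: {"type":"object","properties":{"rows":{"type":"array"},"force":{"type":"number"}},"required":["rows"]}

```bash
mkdir -p pics; ls
cat > h.py <<'E'
import numpy as np, cv2
from workcell import readout, camera, ctrl
from scipy.spatial.transform import Rotation as R
def grab(name,fn=None):
    o=readout.get_obs(); c=camera(name); c['obs']=o
    if name=='wrist':
        T=np.eye(4); T[:3,:3]=R.from_euler('xyz',o['tcp_rot'],degrees=True).as_matrix(); T[:3,3]=o['position']
        M=np.linalg.inv(T@np.array(c['tool_from_camera'])); 
    else:
        M=np.eye(4); M[:3,:3]=cv2.Rodrigues(np.array(c['rvec'],float))[0]; M[:3,3]=np.ravel(c['tvec'])
    c['M']=M
    if fn: cv2.imwrite('pics/'+fn+'.png',c['color'])
    np.savez(''+name+'.npz',M=M,K=c['K'],d=np.array(c['dist_coeffs'],float),color=c['color'])
    return c
def load(name):
    return dict(np.load(''+name+'.npz'))
def w(c,uv,z):
    "pixel -> world point on plane z"
    d=c['d'] if 'd' in c else np.array(c['dist_coeffs'],float)
    p=cv2.undistortPoints(np.array(uv,float).reshape(-1,1,2),np.array(c['K'],float),d).reshape(-1,2)
    Mi=np.linalg.inv(c['M']); o=Mi[:3,3]
    r=(Mi[:3,:3]@np.c_[p,np.ones(len(p))].T).T
    return o+r*((z-o[2])/r[:,2])[:,None]
def proj(c,P):
    d=c['d'] if 'd' in c else np.array(c['dist_coeffs'],float)
    return cv2.projectPoints(np.array(P,float).reshape(-1,1,3),cv2.Rodrigues(c['M'][:3,:3])[0],c['M'][:3,3],np.array(c['K'],float),d)[0].reshape(-1,2)
E
python3 - <<'E'
from h import *
o=readout.get_obs(); print(o)
for n in('top','scene'):
    c=grab(n); cv2.imwrite(f'pics/{n}0.png',cv2.resize(c['color'],(800,600),interpolation=cv2.INTER_CUBIC))
    print(n,np.linalg.inv(c['M'])[:3,3],np.linalg.inv(c['M'])[:3,2],c['K'])
print(grab('wrist')['tool_from_camera'])
E
```

```text
pics
{'clock': 0.0, 'joint_pos': array([ 6.46284375e+01,  7.24241290e+00, -2.32731613e+00,  8.05238346e+01,
        6.52479348e-05,  9.00013420e+01]), 'dq': array([-0.12267411,  0.05044237, -0.08966498,  0.09455263,  0.08063389,
        0.04068753]), 'effort': array([-4.97328383e-04, -4.35917652e+01,  3.52921915e+01,  1.71496707e-02,
        2.07677647e-05, -2.93760323e-06]), 'position': array([224.82882254, 474.09613784, 303.11063284]), 'tcp_rot': array([-1.79906436e+02, -6.30563248e-05,  1.54627095e+02]), 'force': array([0.0667554 , 0.55503253, 0.41864623]), 'ft_torque': array([ 0.02031324, -0.00045427, -0.00316744]), 'grip_force': 0.0, 'finger_gap': 85.37787030040124}
top [ 207.03094814  -94.35906486 1422.67722161] [ 0.17019084  0.00679099 -0.98538772] [[473.3488045    0.         248.81385059]
 [  0.         473.3488045  188.80579829]
 [  0.           0.           1.        ]]
scene [1193.64494693   46.57503281 1248.84429051] [-0.53538946 -0.08362254 -0.84045547] [[397.29776822   0.         254.69617027]
 [  0.         397.29776822 190.60043629]
 [  0.           0.           1.        ]]
[[ 1.93161070e-03 -9.49819452e-01 -3.12792706e-01  8.05119871e+01]
 [ 9.99997673e-01  2.13505267e-03 -3.07898313e-04 -1.32845652e-01]
 [ 9.60276707e-04 -3.12791383e-01  9.49821367e-01 -6.84232400e+01]
 [ 0.00000000e+00  0.00000000e+00  0.00000000e+00  1.00000000e+00]]
```

View pics/top0.png

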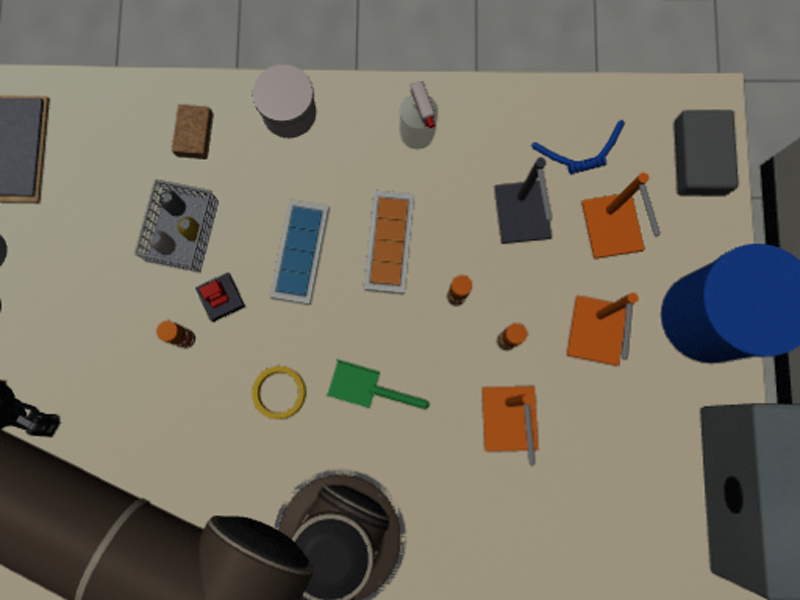

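View pics/scene0.png

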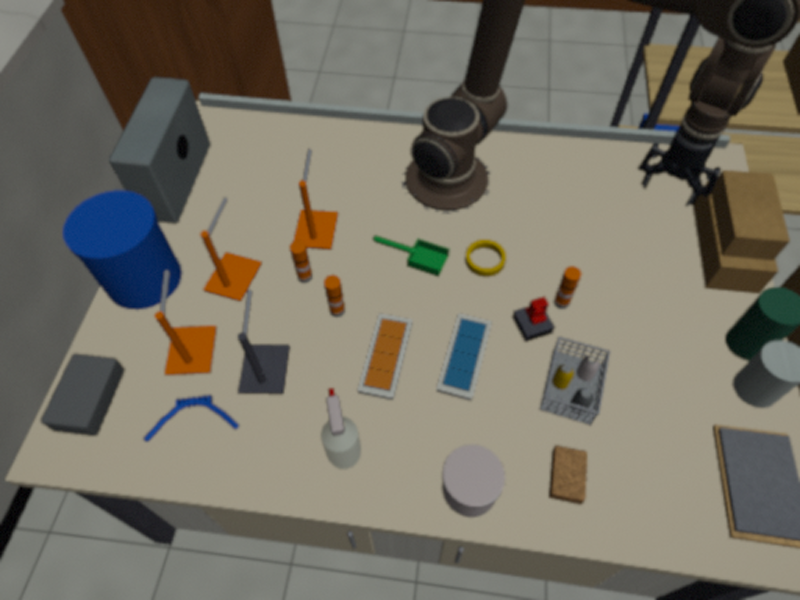

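Both views agree: roller at (220,297) top, basket at (177,225), blue front at (300,252), orange front at (390,242), dark peg stand at (523,212) and three sticks at (175,333), (460,288) and (513,335). The other three stands are orange decoys.

Run:
```python
from h import *
c=load('top'); hsv=cv2.cvtColor(c['color'],cv2.COLOR_BGR2HSV)
def comps(lo,hi,box,z,nm):
    x0,y0,x1,y1=[int(v*.64) for v in box]
    m=cv2.inRange(hsv,np.array(lo),np.array(hi)); mm=np.zeros_like(m); mm[y0:y1,x0:x1]=m[y0:y1,x0:x1]
    mm=cv2.morphologyEx(mm,cv2.MORPH_CLOSE,np.ones((5,5)))
    cs=max(cv2.findContours(mm,cv2.RETR_EXTERNAL,cv2.CHAIN_APPROX_NONE)[0],key=cv2.contourArea)
    P=w(c,cs.reshape(-1,2),z)[:,:2].astype(np.float32)
    print(nm,cv2.minAreaRect(P),cv2.contourArea(cs))
comps((95,100,60),(120,255,255),(265,190,335,310),21.5,'blue')
comps((5,120,80),(20,255,255),(360,180,415,300),21.5,'orange')
comps((0,150,80),(4,255,255),(190,270,250,325),100,'rollerred')
s=.64
pts={'stick1':((168,327),125),'stick2':((462,283),125),'stick3':((517,330),125),'rollerC':((220,297),43),'standbaseC':((523,212),12),'pegtip':((540,167),209),'pegroot':((548,219),191)}
for k,(p,z) in pts.items(): print(k,w(c,np.array(p)*s,z)[0].round(0))
cv2.imwrite('pics/crop1.png',cv2.resize(c['color'][100:230,75:345],None,fx=2.9,fy=2.9,interpolation=cv2.INTER_CUBIC))
```

```text
blue ((535.3207397460938, 91.3724136352539), (56.26945114135742, 169.1123504638672), 81.0151138305664) 944.0
orange ((557.3713989257812, -82.968505859375), (56.45777130126953, 169.74330139160156), 84.98780822753906) 937.0
rollerred ((434.1690673828125, 233.95404052734375), (42.063751220703125, 36.12401580810547), 28.841352462768555) 126.5
stick1 [369. 303. 125.]
stick2 [ 455. -216.  125.]
stick3 [ 371. -312.  125.]
rollerC [438. 234.  43.]
standbaseC [ 620. -347.   12.]
pegtip [ 642. -342.  209.]
pegroot [ 555. -357.  191.]
```

View pics/crop1.png

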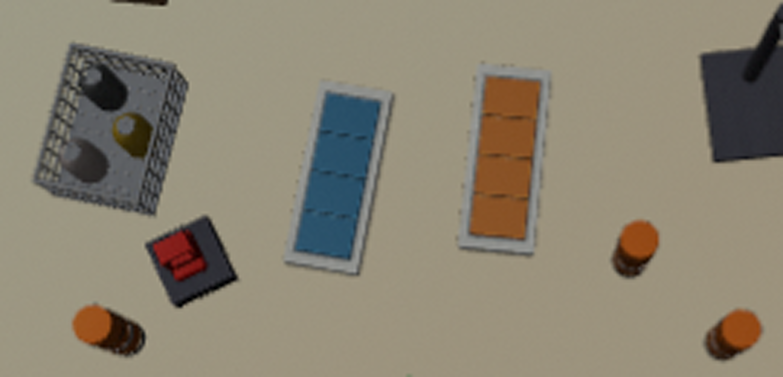

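>>> {"fn": "apply_moves", "kwargs": {"rows": [1,-42,-18,0,0,0,0,1,-42,-18,0,0,0,0,1,-42,-18,0,0,0,0,1,-42,-18,0,0,0,0,1,-42,-18,0,0,0,0,1,-42,-18,0,0,0,0,1,-42,-18,0,0,0,0,1,0,0,0,0,0,0,1,0,0,0,0,0,0]}}

```text
clock: 1.27
position: [436.4, 234.5, 303.6]
tcp_rot: [-180.0, -0.0, 154.6]
force: [-1.1, 0.2, 0.1]
finger_gap: 85.5
grip_force: 0.0
```

```bash
cat >> h.py <<'E'
def plan(P,yaw=None):
    o=readout.get_obs(); Rm=R.from_euler('xyz',o['tcp_rot'],degrees=True)
    print('pos',o['position'].round(1),'rpy',o['tcp_rot'].round(2),'t',round(o['clock'],2),'F',o['force'].round(1),'gap',round(o['finger_gap'],1),'j',o['joint_pos'].round(0))
    if P is not None:
        print(' tool shift',Rm.inv().apply(np.array(P)-o['position']).round(1), '' if yaw is None else 'rz %.1f'%((o['tcp_rot'][2]-yaw+180)%360-180))
E
python3 - <<'E'
from h import *
plan([435,234,290])
c=grab('wrist'); cv2.imwrite('pics/w1.png',cv2.resize(c['color'],(800,600),interpolation=cv2.INTER_CUBIC))
E
```

```text
pos [436.4 234.5 303.6] rpy [-1.7998e+02 -4.0000e-02  1.5460e+02] t 1.27 F [-1.1  0.2  0.1] gap 85.5 j [28.  4. -6. 80.  0. 54.]
 tool shift [ 1.1 -1.  13.6]
```

View pics/w1.png

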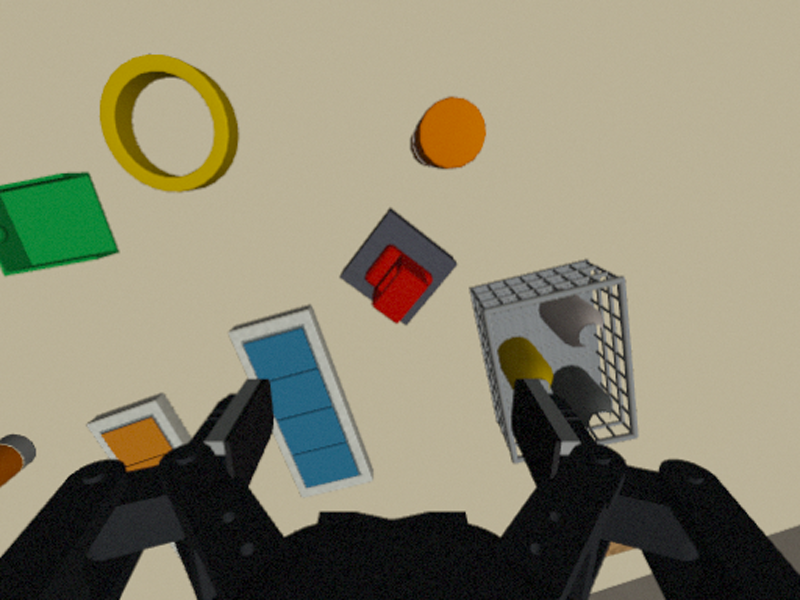

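Run:
```python
from h import *
c=load('wrist'); s=.64
def q(nm,pts,z):
    P=w(c,np.array(pts)*s,z)[:,:2]; e=np.roll(P,-1,0)-P
    print(nm,'C',P.mean(0).round(1),'L',np.hypot(*e.T).round(1),'ang',np.degrees(np.arctan2(e[:,1],e[:,0])).round(1)); return P
q('carriage',[(391,209),(456,263),(404,323),(341,276)],43)
q('blue sheet',[(243,343),(301,326),(361,472),(304,487)],21.5)
q('blue front',[(231,330),(311,306),(373,478),(301,493)],18)
q('basketrim',[(484,308),(624,279),(637,436),(515,462)],65)
q('basketbase',[(471,289),(590,262)],0)
print(w(c,[np.array((458,128))*s],125))
x=c['color'][120:220,200:310]; cv2.imwrite('pics/w1c.png',cv2.resize(x,None,fx=5,fy=5,interpolation=cv2.INTER_CUBIC))
```

```text
carriage C [439.6 238.2] L [67.8 66.5 66.1 67.5] ang [  25.5  -63.9 -153.7  117.5]
blue sheet C [534.6  93.2] L [ 57.  168.7  62.8 169.5] ang [ 81.9  -7.9 -97.5 170.2]
blue front C [533.5  95.4] L [ 78.4 196.8  78.9 192.8] ang [  82.    -9.6 -100.9  170.2]
basketrim C [576.1 326.4] L [108.  146.  107.3 150.1] ang [  77.3  -11.  -100.6  169.3]
basketbase C [507.2 341.5] L [110.2 110.2] ang [  78.2 -101.8]
[[362.54903072 309.3983083  125.        ]]
```

View pics/w1c.png

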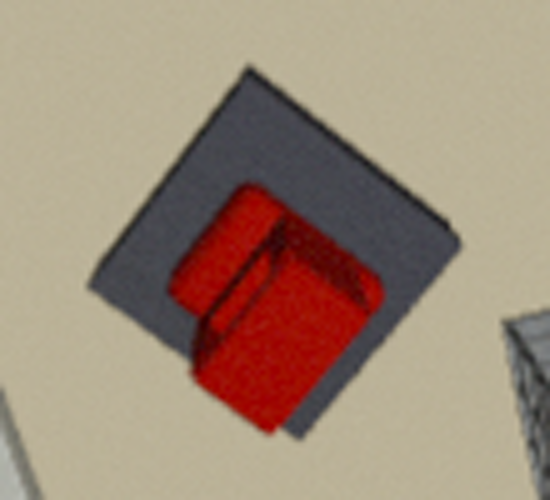

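>>> {"fn": "apply_moves", "kwargs": {"rows": [1,-1.2,4.7,0,0,0,0,1,0,0,20,0,0,-10.35,1,0,0,20,0,0,-10.35,1,0,0,25,0,0,-10.35,1,0,0,25,0,0,-10.3,1,0,0,20,0,0,-10.3,1,0,0,20,0,0,0,1,0,0,15,0,0,0,1,0,0,10,0,0,0,1,0,0,8.5,0,0,0,1,0,0,0,0,0,0,0.3,0,0,0,0,0,0,0.3,0,0,0,0,0,0,0.3,0,0,0,0,0,0], "force": 40}}

```text
clock: 3.08
position: [440.0, 238.2, 140.8]
tcp_rot: [-180.0, 0.0, -153.7]
force: [-1.4, 3.6, 2.9]
finger_gap: 33.7
grip_force: 45.6
```

Run:
```python
from h import *
plan(None)
c=grab('wrist'); cv2.imwrite('pics/w2.png',c['color'])
```

```text
pos [440.  238.2 140.8] rpy [-1.7998e+02  5.0000e-02 -1.5373e+02] t 3.08 F [-1.4  3.6  2.9] gap 33.7 j [ 28.   8. -23.  60.  -0.   2.]
```

View pics/w2.png

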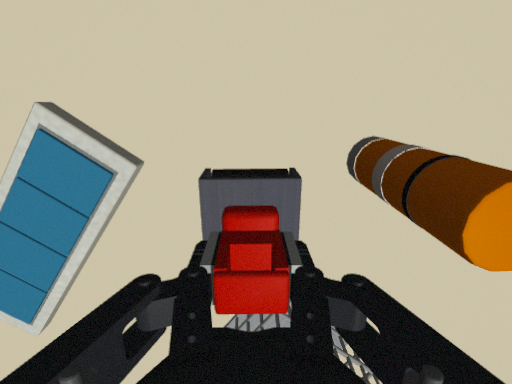

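>>> {"fn": "apply_moves", "kwargs": {"rows": [0.3,0,0,-10,0,0,0,0.3,0,0,-20,0,0,0,0.3,0,0,-30,0,0,8.8,0.3,0,0,-20,0,0,8.8,0.3,0,0,0,0,0,8.8,0.3,0,0,0,0,0,8.9,0.3,0,0,0,0,0,0], "force": 60}}

```text
clock: 4.0
position: [439.3, 238.1, 220.1]
tcp_rot: [-180.0, -0.1, 171.1]
force: [0.3, -0.1, -6.1]
finger_gap: 33.2
grip_force: 60.8
```

Run:
```python
from h import *
plan([471.3,103,200],171)
```

```text
pos [439.3 238.1 220.1] rpy [-1.7996e+02 -6.0000e-02  1.7108e+02] t 4.0 F [ 0.3 -0.1 -6.1] gap 33.2 j [ 28.   5. -15.  70.   0.  37.]
 tool shift [ -52.6 -128.5   20.2] rz 0.1
```

>>> {"fn": "apply_moves", "kwargs": {"rows": [0.3,-13.1,-32.1,5,0,0,0,0.3,-13.1,-32.1,5,0,0,0,0.3,-13.2,-32.1,5,0,0,0,0.3,-13.2,-32.1,5,0,0,0,0.3,0,0,0,0,0,0,0.3,0,0,0,0,0,0]}}

```text
clock: 4.75
position: [471.3, 103.3, 200.3]
tcp_rot: [180.0, -0.0, 171.0]
force: [-1.0, 0.1, -5.7]
finger_gap: 33.0
grip_force: 62.4
```

Run:
```python
from h import *
plan(None)
c=grab('wrist')
x=c['color']; cv2.imwrite('pics/w3.png',cv2.resize(x,(800,600),interpolation=cv2.INTER_CUBIC))
```

```text
pos [471.3 103.3 200.3] rpy [ 1.7999e+02 -4.0000e-02  1.7105e+02] t 4.75 F [-1.   0.1 -5.7] gap 33.0 j [ 12.   4. -19.  67.   0.  21.]
```

View pics/w3.png

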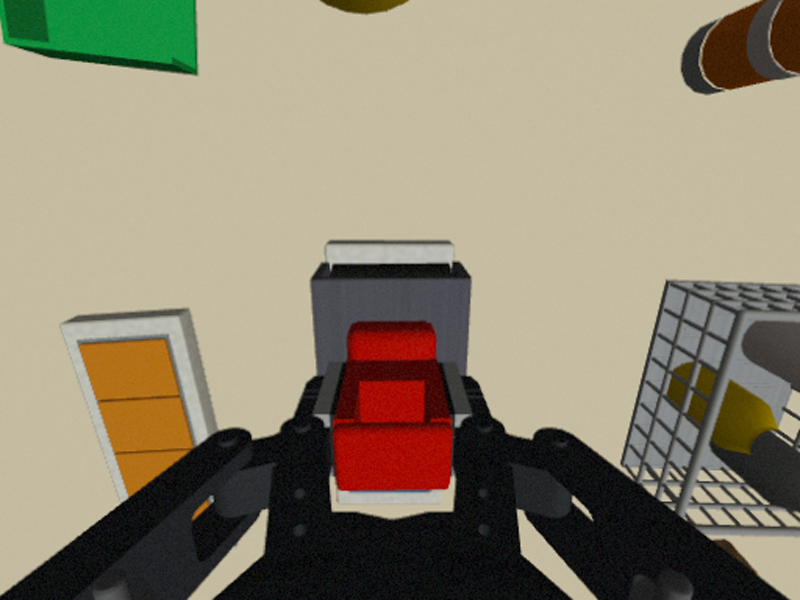

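Run:
```python
from h import *
c=load('wrist'); s=.64
for z in(0,18):
  P=w(c,np.array([(328,242),(453,241)])*s,z)[:,:2]; e=P[1]-P[0]; print(z,P.mean(0),np.hypot(*e),np.degrees(np.arctan2(e[1],e[0])))
  a=np.radians(-8.95); print('centre',P.mean(0)+100*np.array([np.cos(a),np.sin(a)]))
P=w(c,np.array([(63,325),(188,311)])*s,18)[:,:2];e=P[1]-P[0]; print('orange',P.mean(0),np.hypot(*e),np.degrees(np.arctan2(e[1],e[0])))
a=np.radians(-5); print(P.mean(0)+100*np.array([np.cos(a),np.sin(a)]))
```

```text
0 [439.43843558 107.33630152] 81.15733673598511 81.63077902844434
centre [538.22088352  91.77905302]
18 [436.2506379  107.90484381] 75.72264262749772 81.63077902844441
centre [535.03308583  92.34759532]
orange [458.96665439 -68.76870687] 83.4274023568731 87.82799745522858
[558.5861242  -77.48428115]
```

>>> {"fn": "apply_moves", "kwargs": {"rows": [0.3,0,0,15,0,0,0,0.3,0,0,15,0,0,0,0.3,0,0,7,0,0,0,0.3,0,0,4,0,0,0,0.3,0,0,3,0,0,0,0.3,0,0,3,0,0,0,0.3,0,0,0,0,0,0]}}

```text
clock: 5.68
position: [472.3, 103.0, 154.7]
tcp_rot: [180.0, 0.2, 171.0]
force: [-2.0, -3.4, 7.2]
finger_gap: 33.6
grip_force: 63.7
```

>>> {"fn": "apply_moves", "kwargs": {"rows": [0.3,-4,0,0,0,0,0,0.3,-8,0,0,0,0,0,0.3,-8,0,0,0,0,0,0.3,-8,0,0,0,0,0,0.3,-8,0,0,0,0,0,0.3,-8,0,0,0,0,0,0.3,-8,0,0,0,0,0,0.3,-8,0,0,0,0,0,0.3,-8,0,0,0,0,0,0.3,-8,0,0,0,0,0,0.3,-8,0,0,0,0,0,0.3,-8,0,0,0,0,0,0.3,-8,0,0,0,0,0,0.3,-8,0,0,0,0,0,0.3,-8,0,0,0,0,0,0.3,-8,0,0,0,0,0,0.3,-8,0,0,0,0,0,0.3,-2,0,0,0,0,0,0.3,0,0,0,0,0,0]}}

```text
clock: 8.05
position: [605.7, 82.5, 155.4]
tcp_rot: [179.9, 0.3, 171.0]
force: [1.6, 0.8, 6.2]
finger_gap: 33.1
grip_force: 63.7
```

Run:
```python
from h import *
plan(None)
c=grab('wrist')
cv2.imwrite('pics/w4.png',cv2.resize(c['color'],(800,600),interpolation=cv2.INTER_CUBIC))
```

```text
pos [605.7  82.5 155.4] rpy [179.87   0.26 170.97] t 8.05 F [1.6 0.8 6.2] gap 33.1 j [ 8. 18. -7. 64.  0. 17.]
```

View pics/w4.png

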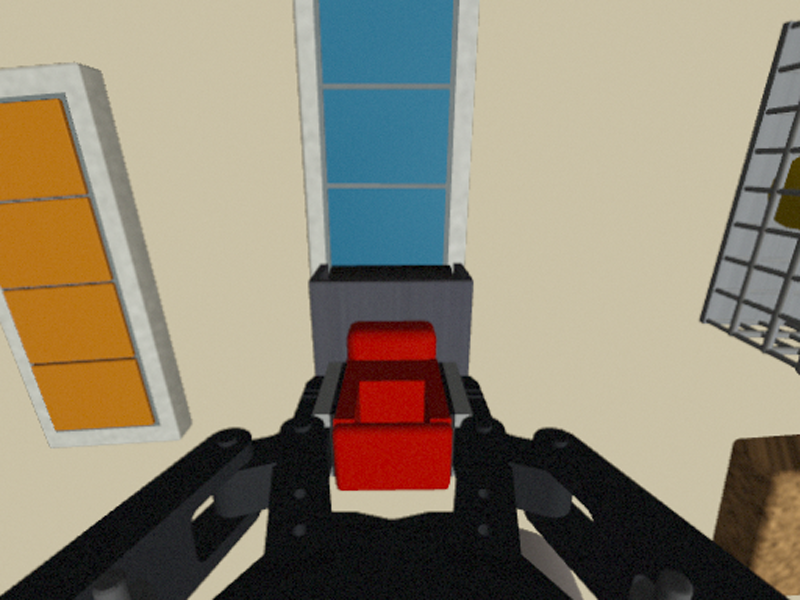

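>>> {"fn": "apply_moves", "kwargs": {"rows": [0.3,4,0,1.5,0,0,0,0.3,8,0,0,0,0,0,0.3,8,0,0,0,0,0,0.3,8,0,0,0,0,0,0.3,8,0,0,0,0,0,0.3,8,0,0,0,0,0,0.3,8,0,0,0,0,0,0.3,8,0,0,0,0,0,0.3,8,0,0,0,0,0,0.3,8,0,0,0,0,0,0.3,8,0,0,0,0,0,0.3,8,0,0,0,0,0,0.3,8,0,0,0,0,0,0.3,8,0,0,0,0,0,0.3,8,0,0,0,0,0,0.3,8,0,0,0,0,0,0.3,8,0,0,0,0,0,0.3,4,0,0,0,0,0,0.3,0,0,0,0,0,0]}}

```text
clock: 10.48
position: [470.8, 103.4, 153.9]
tcp_rot: [180.0, 0.3, 171.0]
force: [-1.0, -3.2, 7.3]
finger_gap: 33.2
grip_force: 63.8
```

>>> {"fn": "apply_moves", "kwargs": {"rows": [0.3,0,0,-6,0,0,0,0.3,0,0,-20,0,0,0,0.3,0,0,-20,0,0,-4,0.3,0,0,0,0,0,0]}}

```text
clock: 10.98
position: [470.5, 103.8, 198.9]
tcp_rot: [179.9, 0.2, 174.9]
force: [-0.5, 0.1, -5.0]
finger_gap: 33.3
grip_force: 62.7
```

Run:
```python
from h import *
c=load('wrist'); s=.64
P=w(c,np.array([(55,432),(152,427),(63,96)])*s,21.5)[:,:2]; e=P[1]-P[0]; f=P[1]-P[2]
print(P,np.hypot(*e),np.hypot(*f),np.degrees(np.arctan2(f[1],f[0])),np.degrees(np.arctan2(e[1],e[0])), 'C',(P[0]+P[2])/2)
C=np.array([557.5,-82.5]); a=np.radians(-5); S=C-64*np.array([np.cos(a),np.sin(a)]); plan([*S,200],175)
```

```text
[[ 641.36247958 -118.26201283]
 [ 646.68846766  -61.9744423 ]
 [ 476.4228194   -43.54954852]] 56.53898429194329 171.2596499074103 -6.1760945691539915 84.59470726118056 C [558.89264949 -80.90578068]
pos [470.5 103.8 198.9] rpy [1.7993e+02 1.5000e-01 1.7494e+02] t 10.97 F [-0.5  0.1 -5. ] gap 33.3 j [ 12.   4. -19.  67.   0.  17.]
 tool shift [ -39.1 -178.    -1.2] rz -0.1
```

>>> {"fn": "apply_moves", "kwargs": {"rows": [0.3,-7.9,-35.4,0,0,0,0,0.3,-7.9,-35.4,0,0,0,0,0.3,-7.9,-35.4,0,0,0,0,0.3,-7.9,-35.4,0,0,0,0,0.3,-7.9,-35.4,0,0,0,0.4,0.3,0,0,0,0,0,0,0.3,0,0,0,0,0,0]}}

```text
clock: 11.85
position: [492.9, -76.0, 196.8]
tcp_rot: [180.0, -0.1, 174.5]
force: [0.3, 0.7, -5.6]
finger_gap: 33.6
grip_force: 63.5
```

Run:
```python
from h import *
plan(None)
c=grab('wrist')
cv2.imwrite('pics/w5.png',cv2.resize(c['color'],(800,600),interpolation=cv2.INTER_CUBIC))
```

```text
pos [492.9 -76.  196.8] rpy [ 1.7996e+02 -1.0000e-01  1.7452e+02] t 11.85 F [ 0.3  0.7 -5.6] gap 33.6 j [ -9.   6. -17.  67.   0.  -3.]
```

View pics/w5.png

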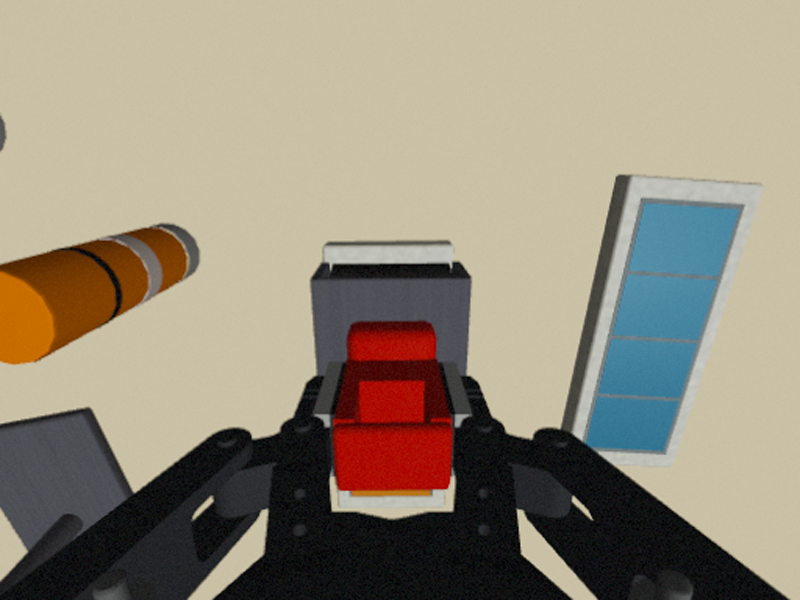

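>>> {"fn": "apply_moves", "kwargs": {"rows": [0.3,0,0,15,0,0,0,0.3,0,0,12,0,0,0,0.3,0,0,7,0,0,0,0.3,0,0,4,0,0,0,0.3,0,0,4,0,0,0,0.3,0,0,3,0,0,0,0.3,0,0,0,0,0,0]}}

```text
clock: 12.78
position: [494.4, -76.2, 154.3]
tcp_rot: [180.0, 0.2, 174.6]
force: [-1.1, 2.2, 7.0]
finger_gap: 33.7
grip_force: 65.0
```

>>> {"fn": "apply_moves", "kwargs": {"rows": [0.3,-4,0,0,0,0,0,0.3,-8,0,0,0,0,0,0.3,-8,0,0,0,0,0,0.3,-8,0,0,0,0,0,0.3,-8,0,0,0,0,0,0.3,-8,0,0,0,0,0,0.3,-8,0,0,0,0,0,0.3,-8,0,0,0,0,0,0.3,-8,0,0,0,0,0,0.3,-8,0,0,0,0,0,0.3,-8,0,0,0,0,0,0.3,-8,0,0,0,0,0,0.3,-8,0,0,0,0,0,0.3,-8,0,0,0,0,0,0.3,-8,0,0,0,0,0,0.3,-8,0,0,0,0,0,0.3,-6,0,0.5,0,0,0,0.3,0,0,0,0,0,0]}}

```text
clock: 15.02
position: [624.9, -87.9, 154.5]
tcp_rot: [179.9, 0.3, 174.6]
force: [1.5, 3.7, 7.2]
finger_gap: 33.4
grip_force: 64.9
```

>>> {"fn": "apply_moves", "kwargs": {"rows": [0.3,4,0,0.5,0,0,0,0.3,8,0,0,0,0,0,0.3,8,0,0,0,0,0,0.3,8,0,0,0,0,0,0.3,8,0,0,0,0,0,0.3,8,0,0,0,0,0,0.3,8,0,0,0,0,0,0.3,8,0,0,0,0,0,0.3,8,0,0,0,0,0,0.3,8,0,0,0,0,0,0.3,8,0,0,0,0,0,0.3,8,0,0,0,0,0,0.3,8,0,0,0,0,0,0.3,8,0,0,0,0,0,0.3,8,0,0,0,0,0,0.3,8,0,0,0,0,0,0.3,6,0,0,0,0,0,0.3,0,0,0,0,0,0]}}

```text
clock: 17.27
position: [494.6, -76.3, 154.0]
tcp_rot: [180.0, 0.3, 174.6]
force: [-0.5, 0.9, 7.0]
finger_gap: 33.3
grip_force: 65.0
```

>>> {"fn": "apply_moves", "kwargs": {"rows": [0.3,0,0,-6,0,0,0,0.3,0,0,-20,0,0,0,0.3,0,0,-30,0,0,0,0.3,0,0,-30,0,0,0,0.3,5,-20,-30,0,0,0,0.3,10,-30,-20,0,0,0,0.3,10,-30,-20,0,0,0,0.3,0,0,0,0,0,0,0.3,0,0,0,0,0,0]}}

```text
clock: 18.4
position: [460.9, -153.5, 307.1]
tcp_rot: [180.0, -0.0, 174.5]
force: [0.7, 0.0, -5.0]
finger_gap: 33.5
grip_force: 63.4
```

Run:
```python
from h import *
plan(None)
t=load('top')['color'][85:165,310:430]; s=load('scene')['color'][165:265,95:215]
c=grab('wrist')['color']
f=lambda x,k:cv2.resize(x,None,fx=k,fy=k,interpolation=cv2.INTER_CUBIC)
a=f(t,3.3333); b=f(s,3.3333); C=f(c,0.78125)  # 400x300
out=np.zeros((600,800,3),np.uint8)
out[:a.shape[0],:400]=a[:, :400]; out[:b.shape[0],400:800]=b[:,:400]; 
out[300:600,:400]=C
print(a.shape,b.shape); cv2.imwrite('pics/m1.png',out)
```

```text
pos [ 460.9 -153.5  307.1] rpy [ 1.7998e+02 -5.0000e-02  1.7455e+02] t 18.4 F [ 0.7  0.  -5. ] gap 33.5 j [-18.   3.  -7.  81.   0. -13.]
(267, 400, 3) (333, 400, 3)
```

View pics/m1.png

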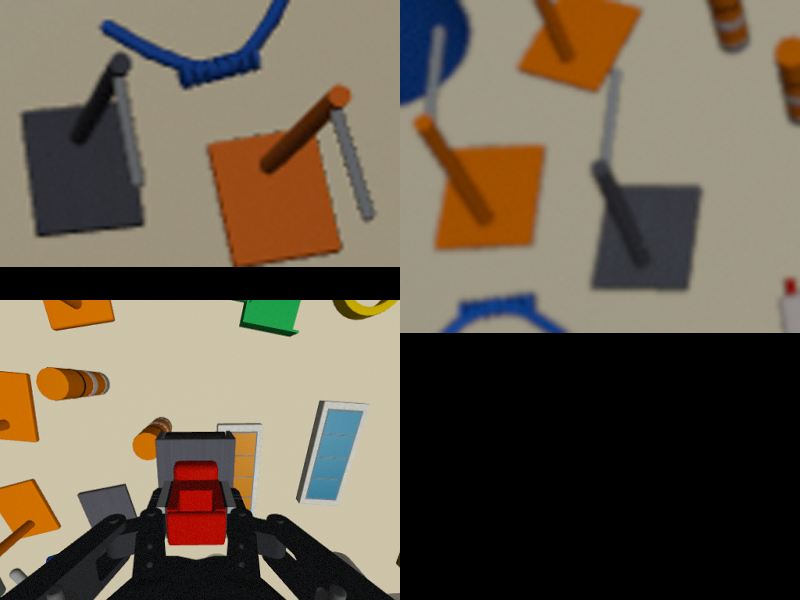

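Run:
```python
from h import *
t=load('top'); s=load('scene'); k=3.3333
ft=lambda p:(np.array(p,float)+.5)/k-.5+[310,85]
fs=lambda p:(np.array(p,float)+.5)/k-.5+[95,165]
def tri(a,b):
    U=[cv2.undistortPoints(np.array(p).reshape(1,1,2),c['K'],c['d']).reshape(2,1) for c,p in((t,ft(a)),(s,fs(b)))]
    X=cv2.triangulatePoints(t['M'][:3],s['M'][:3],*U)[:,0]; return X[:3]/X[3]
print('tip tri',tri((138,184),(215,73)),'top@209',w(t,ft((138,184)),209),'scene@209',w(s,fs((215,73)),209))
print('post tri',tri((121,64),(200,166)),w(t,ft((121,64)),207),w(s,fs((200,166)),207))
B=w(t,[ft(p) for p in((23,113),(38,236),(143,225))],12); print('top base',B[:,:2],'C',(B[0]+B[2])/2)
e=B[0]-B[1]; f=B[1]-B[2]; print(np.hypot(*e[:2]),np.degrees(np.arctan2(e[1],e[0])),np.hypot(*f[:2]),np.degrees(np.arctan2(f[1],f[0])))
B=w(s,[fs(p) for p in((300,187),(290,290),(193,288))],12); print('scene base',B[:,:2],'C',(B[0]+B[2])/2)
e=B[1]-B[0]; f=B[1]-B[2]; print(np.hypot(*e[:2]),np.degrees(np.arctan2(e[1],e[0])),np.hypot(*f[:2]),np.degrees(np.arctan2(f[1],f[0])))
```

```text
tip tri [ 552.3029869  -356.14443365  206.15716439] top@209 [[ 551.19090858 -354.28331231  209.        ]] scene@209 [[ 554.07976695 -356.34137502  209.        ]]
post tri [ 651.78328781 -343.941731    205.79707353] [[ 651.23158863 -343.23910913  207.        ]] [[ 652.41928242 -343.96502544  207.        ]]
top base [[ 674.05891461 -291.50772196]
 [ 556.84829235 -304.04439333]
 [ 568.26983467 -400.17610012]] C [ 621.16437464 -345.84191104   12.        ]
117.879167361205 6.105059886230139 96.8078337708357 96.77562877299052
scene base [[ 562.61572729 -305.07087722]
 [ 679.39468581 -287.83664797]
 [ 689.53318369 -385.63141971]] C [ 626.07445549 -345.35114847   12.        ]
118.04382156496676 8.395108488392458 98.3189021465781 95.91877619264626
```

>>> {"fn": "apply_moves", "kwargs": {"rows": [0.3,-5,-35,0,0,0,-6,0.3,-10,-40,0,0,0,-6.3,0.3,0,0,0,0,0,0]}}

```text
clock: 18.82
position: [473.7, -230.0, 306.3]
tcp_rot: [180.0, -0.1, -173.2]
force: [-1.0, 1.2, -5.6]
finger_gap: 33.5
grip_force: 64.2
```

Run:
```python
from h import *
plan([527.7,-358.5,257],-173.2)
```

```text
pos [ 473.7 -230.   306.3] rpy [ 1.7997e+02 -1.0000e-01 -1.7319e+02] t 18.82 F [-1.   1.2 -5.6] gap 33.5 j [-26.   7.  -2.  81.  -0. -33.]
 tool shift [ -38.4 -134.    49.1] rz 0.0
```

>>> {"fn": "apply_moves", "kwargs": {"rows": [0.3,-9.6,-33.5,0,0,0,0,0.3,-9.6,-33.5,0,0,0,0,0.3,-9.6,-33.5,0,0,0,0,0.3,-9.6,-33.5,0,0,0,0,0.3,0,0,16,0,0,0,0.3,0,0,16,0,0,0,0.3,0,0,17,0,0,0,0.3,0,0,0,0,0,0,0.3,0,0,0,0,0,0]}}

```text
clock: 19.95
position: [527.3, -356.9, 259.5]
tcp_rot: [-180.0, 0.0, -173.1]
force: [1.1, 0.6, -4.3]
finger_gap: 33.2
grip_force: 65.2
```

Run:
```python
from h import *
plan([527.7,-358.5,257],-173.2)
s=grab('scene')['color'][165:265,95:215]; c=grab('wrist')['color'][150:384,100:400]; t=grab('top')['color'][85:165,310:430]
f=lambda x,k:cv2.resize(x,None,fx=k,fy=k,interpolation=cv2.INTER_CUBIC)
a=f(t,3.3333); b=f(s,3.3333); C=f(c,1.28)
out=np.zeros((600,800,3),np.uint8)
out[:267,:400]=a[:,:400]; out[:333,400:800]=b[:,:400]; out[300:600,:384]=C[:300,:384]
cv2.imwrite('pics/m2.png',out)
```

```text
pos [ 527.3 -356.9  259.5] rpy [-1.7997e+02  4.0000e-02 -1.7311e+02] t 19.95 F [ 1.1  0.6 -4.3] gap 33.2 j [-34.  20.   8.  78.   0. -41.]
 tool shift [-0.2 -1.7  2.5] rz 0.1
```

View pics/m2.png

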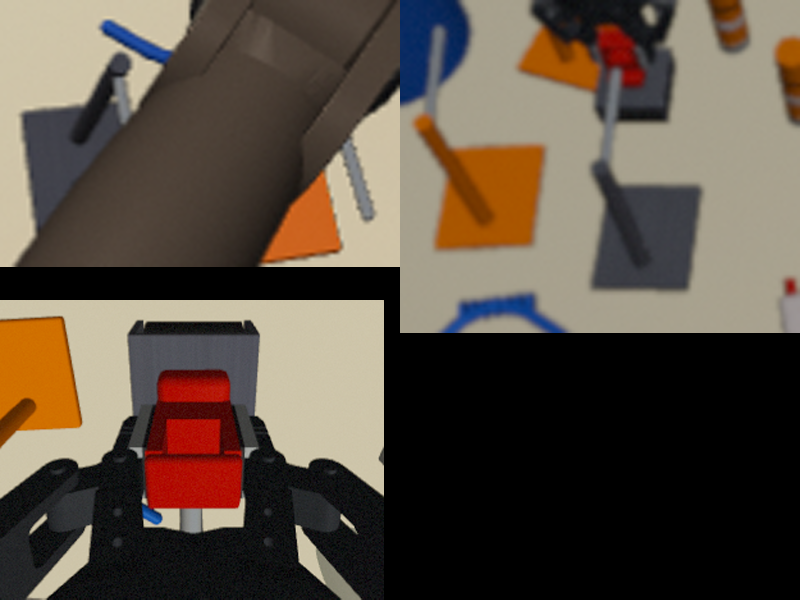

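>>> {"fn": "apply_moves", "kwargs": {"rows": [0.3,0,-1.3,1.5,0,0,0,0.3,-7,0,1.5,0,0,0,0.3,-7,0,1.5,0,0,0,0.3,-7,0,1.3,0,0,0,0.3,-7,0,1.3,0,0,0,0.3,-7,0,1.3,0,0,0,0.3,0,0,0,0,0,0]}}

```text
clock: 20.98
position: [562.6, -354.1, 250.1]
tcp_rot: [180.0, -0.0, -173.1]
force: [-0.8, -0.1, -5.6]
finger_gap: 33.3
grip_force: 65.3
```

Run:
```python
from h import *
plan([602.2-9.9*.5,-349.6-.6,244.7],-173.2)
s=grab('scene')['color'][165:225,125:205]; c=grab('wrist')['color'][200:384,130:370]
f=lambda x,k:cv2.resize(x,None,fx=k,fy=k,interpolation=cv2.INTER_CUBIC)
out=np.zeros((400,800,3),np.uint8)
out[:300,:400]=f(s,5); out[:307,400:]=f(c,1.6667)[:307,:400]
cv2.imwrite('pics/m3.png',out)
```

```text
pos [ 562.6 -354.1  250.1] rpy [ 1.7998e+02 -2.0000e-02 -1.7309e+02] t 20.98 F [-0.8 -0.1 -5.6] gap 33.3 j [-32.  23.  11.  79.   0. -39.]
 tool shift [-34.8  -0.3   5.4] rz 0.1
```

View pics/m3.png

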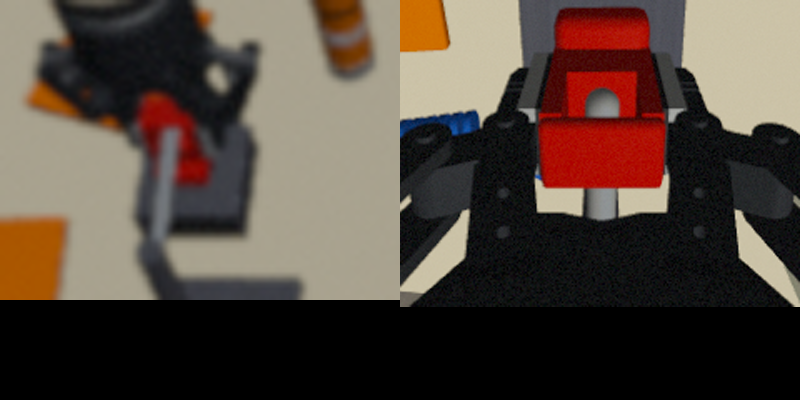

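>>> {"fn": "apply_moves", "kwargs": {"rows": [0.3,-7,0,1.2,0,0,0,0.3,-7,0,1.2,0,0,0,0.3,-7,0,1.2,0,0,0,0.3,-7,0,1.2,0,0,0,0.3,-5,0,1,0,0,0,0.3,0,0,1.5,0,0,0,0.3,0,0,1.5,0,0,0,0.3,0,0,0,0,0,0]}}

```text
clock: 22.08
position: [594.8, -350.4, 241.9]
tcp_rot: [-180.0, 0.0, -173.1]
force: [0.5, 0.5, -4.4]
finger_gap: 33.1
grip_force: 65.7
```

>>> {"fn": "apply_moves", "kwargs": {"rows": [0.3,0,0,1.2,0,0,0,0.3,0,0,0.8,0,0,0,0.3,0,0,0,0,0,0]}}

```text
clock: 22.45
position: [594.8, -350.4, 241.3]
tcp_rot: [-179.9, 0.1, -173.1]
force: [-1.6, 2.6, 4.1]
finger_gap: 33.1
grip_force: 66.6
```

>>> {"fn": "apply_moves", "kwargs": {"rows": [0.5,0,0,0,0,0,0,0.6,0,0,0,0,0,0,0.8,0,0,0,0,0,0,0.8,0,0,0,0,0,0,0.8,0,0,-10,0,0,0,0.8,0,0,-20,0,0,0,0.8,0,0,-30,0,0,0,0.8,0,0,-30,0,0,0,0.8,20,0,-10,0,0,0,0.8,30,0,0,0,0,0,0.8,30,0,0,0,0,0,0.8,0,0,0,0,0,0]}}

```text
clock: 23.95
position: [512.8, -360.2, 340.4]
tcp_rot: [-180.0, -0.0, -173.2]
force: [0.5, -0.2, 0.5]
finger_gap: 68.2
grip_force: 0.0
```

Run:
```python
from h import *
plan(None)
s=grab('scene'); t=grab('top'); c=grab('wrist')['color']
f=lambda x,k:cv2.resize(x,None,fx=k,fy=k,interpolation=cv2.INTER_CUBIC)
out=np.zeros((600,800,3),np.uint8)
out[:300,:400]=f(s['color'],.78125); out[:300,400:]=f(c,.78125); out[300:600,:400]=f(s['color'][165:240,115:215],4); out[300:,400:]=f(t['color'],.78125)
cv2.imwrite('pics/m4.png',out)
```

```text
pos [ 512.8 -360.2  340.4] rpy [-1.7998e+02 -1.0000e-02 -1.7325e+02] t 23.95 F [ 0.5 -0.2  0.5] gap 68.2 j [-35.  19.  17.  88.  -0. -42.]
```

View pics/m4.png

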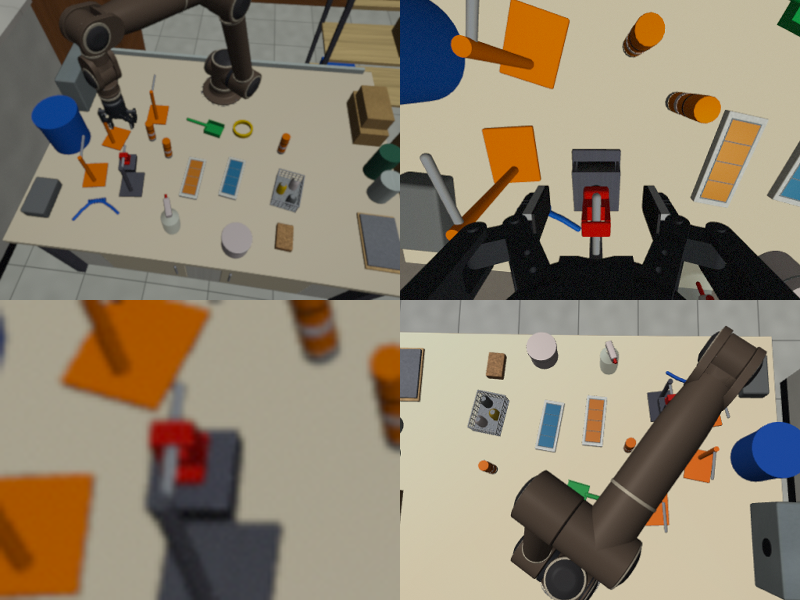

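>>> {"fn": "apply_moves", "kwargs": {"rows": [0.8,0,0,0,0,0,8.9,0.8,0,0,0,0,0,8.9,0.8,0,0,0,0,0,0]}}

```text
clock: 24.48
position: [516.1, -359.7, 339.1]
tcp_rot: [180.0, -0.0, 169.2]
force: [0.3, 0.1, -0.1]
finger_gap: 68.3
grip_force: 0.0
```

Run:
```python
from h import *
plan([578,327,280],169)
import glob
im=cv2.imread('pics/top0.png'); col=cv2.resize(im,(512,384),interpolation=cv2.INTER_AREA)
t=load('top'); f=lambda p:(np.array(p,float)+.5)/2.9-.5+[75,100]
P=w(t,[f(p) for p in((73,44),(188,66),(155,214),(36,184))],65)[:,:2]; e=np.roll(P,-1,0)-P
print('rim C',P.mean(0),np.hypot(*e.T),np.degrees(np.arctan2(e[:,1],e[:,0])))
J=w(t,[f(p) for p in((93,75),(125,125),(72,150))],72)[:,:2]; 
C=np.array([578,327]); a=np.radians(-11); x=np.array([np.cos(a),np.sin(a)]); y=np.array([-x[1],x[0]])
for C in(C,P.mean(0)): print([( ((j-C)@x).round(0),((j-C)@y).round(0)) for j in J])
```

```text
pos [ 516.1 -359.7  339.1] rpy [ 1.7998e+02 -3.0000e-02  1.6922e+02] t 24.48 F [ 0.3  0.1 -0.1] gap 68.3 j [-35.  19.  17.  88.   0. -24.]
 tool shift [ 67.6 686.2  59.4] rz 0.2
rim C [573.18541326 315.96432854] [121.02518134 157.47227752 124.97749582 150.41208395] [-100.36934117  170.77139681   76.40594279  -10.60529303]
[(np.float64(44.0), np.float64(19.0)), (np.float64(-0.0), np.float64(-26.0)), (np.float64(-36.0), np.float64(20.0))]
[(np.float64(47.0), np.float64(31.0)), (np.float64(2.0), np.float64(-14.0)), (np.float64(-34.0), np.float64(32.0))]
```

>>> {"fn": "apply_moves", "kwargs": {"rows": [0.8,5.6,57.2,5,0,0,0,0.8,5.6,57.2,5,0,0,0,0.8,5.6,57.2,5,0,0,0,0.8,5.6,57.2,5,0,0,0,0.8,5.6,57.2,5,0,0,0,0.8,5.6,57.2,5,0,0,0,0.8,5.6,57.2,5,0,0,0,0.8,5.6,57.2,5,0,0,0,0.8,5.6,57.2,5,0,0,0,0.8,5.6,57.2,5,0,0,0,0.8,5.6,57.2,5,0,0,0,0.8,5.6,57.2,5,0,0,0,0.8,0,0,0,0,0,0,0.8,0,0,0,0,0,0]}}

```text
clock: 26.22
position: [579.4, 327.1, 279.1]
tcp_rot: [-179.9, -0.0, 169.2]
force: [-0.7, -0.4, 0.8]
finger_gap: 68.3
grip_force: 0.0
```

Run:
```python
from h import *
plan([578,327,280],169)
c=grab('wrist')
C=np.array([578,327]); a=np.radians(-11); x=np.array([np.cos(a),np.sin(a)]); y=np.array([-x[1],x[0]])
for z in(0,65): print(z,proj(c,[[*(C+i*75*x+j*55*y),z] for i,j in((-1,-1),(-1,1),(1,1),(1,-1))]).round(0).tolist())
x=c['color'][70:340,80:440]
cv2.imwrite('pics/w6.png',cv2.resize(x,(800,600),interpolation=cv2.INTER_CUBIC))
t=grab('top')
hsv=cv2.cvtColor(t['color'],cv2.COLOR_BGR2HSV)
m=cv2.inRange(hsv,(5,150,100),(18,255,255))
n,l,st,ce=cv2.connectedComponentsWithStats(m)
for i in range(1,n):
  if st[i,4]>15: print(st[i],ce[i].round(1),w(t,ce[i],118)[0,:2].round(0))
```

```text
pos [579.4 327.1 279.1] rpy [-1.7994e+02 -4.0000e-02  1.6924e+02] t 26.23 F [-0.7 -0.4  0.8] gap 68.3 j [29. 23. 15. 82. -0. 40.]
 tool shift [ 1.3 -0.4 -0.9] rz 0.2
0 [[207.0, 108.0], [295.0, 108.0], [289.0, 219.0], [212.0, 218.0]]
65 [[197.0, 108.0], [306.0, 109.0], [297.0, 241.0], [204.0, 241.0]]
[406 111   9   6  36] [411.  113.6] [ 656. -546.]
[ 373  124   39   41 1144] [391.5 145. ] [ 563. -487.]
[241 127  20  27 434] [250.2 140.3] [573. -88.]
[238 154  20  28 450] [247.4 167.6] [493. -81.]
[289 176  13  13 131] [295.  182.4] [ 452. -215.]
[401 188   8   6  36] [404.4 190.4] [ 433. -518.]
[ 363  190   38   44 1220] [381.3 212.1] [ 372. -452.]
[324 207  13  13 138] [329.9 213.1] [ 367. -311.]
[ 309  247   35   42 1178] [324.4 267.6] [ 218. -293.]
```

View pics/w6.png

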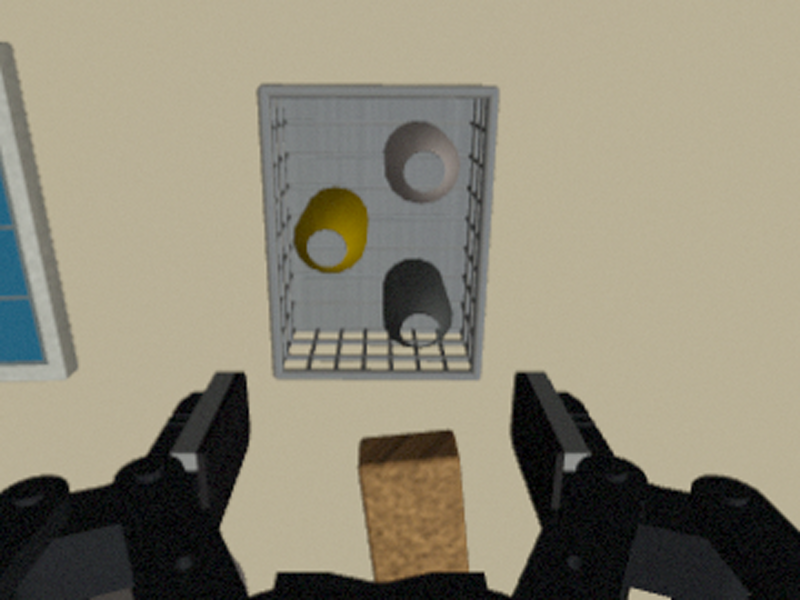

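Run:
```python
from h import *
c=load('wrist'); f=lambda p:(np.array(p,float)+.5)/2.2222-.5+[80,70]
C=np.array([578,327]); a=np.radians(-11); x=np.array([np.cos(a),np.sin(a)]); y=np.array([-x[1],x[0]])
loc=lambda P:np.c_[(P-C)@x,(P-C)@y].round(1).tolist()
print(loc(w(c,[f(p) for p in((258,87),(498,87),(483,380),(273,380))],65)[:,:2]))
print('jars',loc(w(c,[f(p) for p in((424,173),(327,248),(419,330))],74)[:,:2]))
```

```text
[[-74.5, -56.1], [-75.2, 53.3], [74.2, 55.4], [75.0, -56.8]]
jars [[-37.3, 20.0], [-1.1, -25.4], [41.4, 19.8]]
```

>>> {"fn": "apply_moves", "kwargs": {"rows": [1,50,5,0,0,0,0,1,52,5,0,0,0,0,1,52,5,0,0,0,0,1,52,5,0,0,0,0,1,0,0,0,0,0,0,1,0,0,0,0,0,0]}}

```text
clock: 27.08
position: [381.6, 384.7, 280.5]
tcp_rot: [179.9, 0.1, 169.0]
force: [-0.1, 0.1, -0.1]
finger_gap: 85.3
grip_force: 0.0
```

```bash
cat >> h.py <<'E'
def sticktop(c,box=None):
    "candidates of stick top discs in wrist image: world xy at z=125"
    hsv=cv2.cvtColor(c['color'],cv2.COLOR_BGR2HSV)
    m=cv2.inRange(hsv,(5,170,190),(20,255,255)); m=cv2.morphologyEx(m,cv2.MORPH_OPEN,np.ones((5,5)))
    cs=cv2.findContours(m,cv2.RETR_EXTERNAL,cv2.CHAIN_APPROX_NONE)[0]
    for k in cs:
        if cv2.contourArea(k)<300: continue
        P=w(c,k.reshape(-1,2),125)[:,:2].astype(np.float32); (x,y),r=cv2.minEnclosingCircle(P)
        print(' top',(round(x,1),round(y,1)),'r',round(r,1),'area/circ',round(cv2.contourArea(P)/(np.pi*r*r),2),'px',k.reshape(-1,2).mean(0).round(0))
E
python3 - <<'E'
from h import *
plan([363,308,154],169)
c=grab('wrist'); sticktop(c)
E
```

```text
pos [381.6 384.7 280.5] rpy [1.7994e+02 7.0000e-02 1.6905e+02] t 27.07 F [-0.1  0.1 -0.1] gap 85.3 j [45.  9. -3. 78. -0. 56.]
 tool shift [  3.8 -79.  126.4] rz 0.0
```

>>> {"fn": "apply_moves", "kwargs": {"rows": [1,2,-40,0,0,0,0,1,2,-39,0,0,0,0,1,0,0,0,0,0,0,1,0,0,0,0,0,0]}}

```text
clock: 27.62
position: [363.3, 308.6, 279.8]
tcp_rot: [180.0, 0.0, 169.0]
force: [0.0, -0.4, -0.8]
finger_gap: 85.4
grip_force: 0.0
```

Run:
```python
from h import *
c=grab('wrist'); sticktop(c)
plan([363,308,154],169)
p=proj(c,[[363,308,125]])[0]; print(p)
hsv=cv2.cvtColor(c['color'],cv2.COLOR_BGR2HSV); print(hsv[int(p[1]),int(p[0])])
m=cv2.inRange(hsv,(5,120,60),(20,255,255)); n,l,st,ce=cv2.connectedComponentsWithStats(m)
print([ (s.tolist(),q.round(0).tolist()) for s,q in zip(st[1:],ce[1:]) if s[4]>200])
```

```text
pos [363.1 308.9 279.7] rpy [1.7997e+02 1.0000e-02 1.6902e+02] t 27.68 F [-0.6  0.4  0.2] gap 85.3 j [ 40.   2. -11.  77.   0.  51.]
 tool shift [ -0.   -1.  125.7] rz 0.0
[250.0073581  199.19763608]
[ 16 255 175]
[([228, 157, 41, 62, 1752], [248.0, 191.0]), ([0, 289, 40, 46, 1181], [19.0, 308.0])]
```

Run:
```python
from h import *
c=load('wrist'); hsv=cv2.cvtColor(c['color'],cv2.COLOR_BGR2HSV)
print(hsv[145:225:2,248].tolist()); print(hsv[200,218:280:2].tolist())
```

```text
[[22, 48, 175], [22, 52, 176], [21, 53, 174], [23, 54, 174], [22, 49, 172], [23, 35, 87], [14, 92, 75], [13, 255, 68], [15, 174, 69], [8, 33, 86], [12, 161, 81], [9, 255, 67], [11, 200, 14], [12, 255, 68], [13, 255, 69], [12, 255, 69], [13, 255, 69], [14, 255, 80], [16, 255, 173], [16, 255, 172], [15, 255, 173], [16, 255, 173], [15, 255, 172], [15, 255, 173], [16, 255, 175], [15, 255, 171], [15, 255, 172], [16, 255, 173], [15, 255, 172], [16, 255, 174], [16, 255, 173], [15, 255, 174], [16, 255, 174], [16, 255, 173], [16, 255, 172], [16, 255, 173], [16, 255, 170], [21, 62, 174], [23, 51, 175], [22, 52, 173]]
[[23, 48, 176], [23, 50, 175], [22, 52, 176], [24, 48, 174], [22, 51, 176], [15, 213, 158], [15, 255, 170], [16, 255, 169], [16, 255, 172], [16, 255, 173], [16, 255, 172], [15, 255, 171], [15, 255, 169], [16, 255, 172], [15, 255, 173], [15, 255, 171], [15, 255, 172], [16, 255, 172], [16, 255, 173], [15, 255, 173], [16, 255, 174], [16, 255, 174], [16, 255, 174], [16, 255, 175], [16, 255, 175], [16, 202, 160], [22, 52, 175], [23, 51, 176], [22, 50, 174], [23, 50, 174], [23, 50, 174]]
```

Top V≈172, side ≈70: set the threshold at 120.

```bash
sed -i 's/(5,170,190)/(5,170,120)/' h.py
python3 - <<'E'
from h import *
c=load('wrist'); sticktop(c)
E
```

```text
top (426.3, 53.0) r 22.2 area/circ 0.58 px [ 18. 301.]
 top (362.3, 306.6) r 18.3 area/circ 0.93 px [248. 199.]
```

>>> {"fn": "apply_moves", "kwargs": {"rows": [1,0.4,-2.4,20,0,0,0,1,0,0,30,0,0,0,1,0,0,30,0,0,0,1,0,0,25,0,0,0,1,0,0,15,0,0,0,1,0,0,6,0,0,0,1,0,0,0,0,0,0,0.2,0,0,0,0,0,0,0.2,0,0,0,0,0,0,0.2,0,0,0,0,0,0,0.2,0,0,0,0,0,0], "force": 40}}

```text
clock: 29.05
position: [361.6, 306.6, 154.4]
tcp_rot: [179.9, 0.1, 169.1]
force: [-0.4, -0.5, 4.5]
finger_gap: 37.0
grip_force: 40.4
```

>>> {"fn": "apply_moves", "kwargs": {"rows": [0.2,0,0,-15,0,0,0,0.2,0,0,-30,0,0,0,0.2,0,0,-35,0,0,0,0.2,0,0,-35,0,0,0,0.2,0,0,0,0,0,0]}}

```text
clock: 29.68
position: [362.1, 307.1, 272.0]
tcp_rot: [179.8, 0.2, 169.1]
force: [0.2, -0.4, -1.8]
finger_gap: 37.3
grip_force: 40.6
```

Run:
```python
from h import *
plan([585.4,353.6,255],169)
c=grab('wrist')
hsv=cv2.cvtColor(c['color'],cv2.COLOR_BGR2HSV); m=cv2.inRange(hsv,(5,170,120),(20,255,255)); m[:, :180]=0; m[:,330:]=0
ks=cv2.findContours(m,cv2.RETR_EXTERNAL,cv2.CHAIN_APPROX_NONE)[0]; k=max(ks,key=cv2.contourArea)
o=readout.get_obs()['position']
P=w(c,k.reshape(-1,2),o[2]-154+125)[:,:2].astype(np.float32); print(cv2.minEnclosingCircle(P),o,cv2.boundingRect(k))
```

```text
pos [362.1 307.1 272. ] rpy [179.76   0.19 169.08] t 29.68 F [ 0.2 -0.4 -1.8] gap 37.3 j [ 40.   2. -12.  76.   0.  51.]
 tool shift [-210.4   87.9   18. ] rz 0.1
((363.4731140136719, 307.2779235839844), 18.605623245239258) [361.64173585 306.69529828 270.10855666] (210, 261, 82, 68)
```

>>> {"fn": "apply_moves", "kwargs": {"rows": [0.2,-30,12,0,0,0,0,0.2,-50,21,0,0,0,0,0.2,-50,21,0,0,0,0,0.2,-50,21,0,0,0,0,0.2,-29.5,12.9,0,0,0,0,0.2,0,0,0,0,0,0,0.2,0,0,0,0,0,0]}}

```text
clock: 30.6
position: [582.9, 352.7, 267.3]
tcp_rot: [-179.9, -0.1, 169.1]
force: [-0.5, 0.8, -0.9]
finger_gap: 37.2
grip_force: 40.7
```

Run:
```python
from h import *
plan([584.7,353.6,158.5],169)
```

```text
pos [582.9 352.7 267.3] rpy [-1.7990e+02 -1.3000e-01  1.6908e+02] t 30.6 F [-0.5  0.8 -0.9] gap 37.2 j [31. 25. 17. 82.  0. 42.]
 tool shift [ -1.8   1.4 108.8] rz 0.1
```

>>> {"fn": "apply_moves", "kwargs": {"rows": [0.2,-1.8,1.4,15,0,0,0,0.2,0,0,20,0,0,0,0.2,0,0,12,0,0,0,0.2,0,0,8,0,0,0,0.2,0,0,6,0,0,0,0.2,0,0,6,0,0,0,0.2,0,0,0,0,0,0]}}

```text
clock: 31.48
position: [585.6, 353.9, 201.3]
tcp_rot: [-180.0, -0.0, 169.1]
force: [-0.1, 0.6, -1.0]
finger_gap: 37.2
grip_force: 40.7
```

>>> {"fn": "apply_moves", "kwargs": {"rows": [0.2,0,0,6,0,0,0,0.2,0,0,6,0,0,0,0.2,0,0,6,0,0,0,0.2,0,0,6,0,0,0,0.2,0,0,0,0,0,0]}}

```text
clock: 32.1
position: [585.4, 353.9, 176.9]
tcp_rot: [-179.9, -0.1, 169.1]
force: [-1.0, 0.2, -1.0]
finger_gap: 37.4
grip_force: 40.7
```

>>> {"fn": "apply_moves", "kwargs": {"rows": [0.2,0,0,6,0,0,0,0.2,0,0,6,0,0,0,0.2,0,0,4,0,0,0,0.2,0,0,2,0,0,0,0.2,0,0,0,0,0,0]}}

```text
clock: 32.72
position: [585.6, 354.0, 159.5]
tcp_rot: [-180.0, -0.0, 169.1]
force: [0.4, 0.4, -1.6]
finger_gap: 37.1
grip_force: 40.7
```

>>> {"fn": "apply_moves", "kwargs": {"rows": [0.2,0,0,0.8,0,0,0,0.2,0,0,0.7,0,0,0,0.2,0,0,0,0,0,0]}}

```text
clock: 33.1
position: [585.8, 354.1, 158.5]
tcp_rot: [180.0, 0.0, 169.1]
force: [-0.1, -0.6, 0.0]
finger_gap: 36.8
grip_force: 41.0
```

>>> {"fn": "apply_moves", "kwargs": {"rows": [0.2,0,0,0.6,0,0,0,0.2,0,0,0,0,0,0,0.5,0,0,0,0,0,0,0.6,0,0,0,0,0,0,0.62,0,0,0,0,0,0,0.62,0,0,0,0,0,0,0.62,0,0,-15,0,0,0,0.62,0,0,-30,0,0,0,0.62,0,0,-45,0,0,0,0.62,0,0,-50,0,0,0,0.8,0,0,-40,0,0,0,0.8,0,0,0,0,0,0]}}

```text
clock: 34.6
position: [586.2, 354.4, 343.1]
tcp_rot: [179.7, 0.3, 169.1]
force: [-0.5, -0.4, -0.0]
finger_gap: 68.4
grip_force: 0.0
```

Run:
```python
from h import *
plan([455,-216,320],169)
c=grab('wrist')
C=np.array([577.8,326]); a=np.radians(-11); x=np.array([np.cos(a),np.sin(a)]); y=np.array([-x[1],x[0]])
hsv=cv2.cvtColor(c['color'],cv2.COLOR_BGR2HSV); m=cv2.inRange(hsv,(5,170,120),(20,255,255))
for k in cv2.findContours(m,cv2.RETR_EXTERNAL,cv2.CHAIN_APPROX_NONE)[0]:
    if cv2.contourArea(k)<300: continue
    P=w(c,k.reshape(-1,2),129)[:,:2].astype(np.float32); q,r=cv2.minEnclosingCircle(P); q=np.array(q)-C
    print('orange local',q@x,q@y,'r',r,cv2.contourArea(P)/np.pi/r/r)
cv2.imwrite('pics/w7.png',cv2.resize(c['color'],(800,600)))
t=grab('top'); hsv=cv2.cvtColor(t['color'],cv2.COLOR_BGR2HSV); m=cv2.inRange(hsv,(5,150,100),(18,255,255)); n,l,st,ce=cv2.connectedComponentsWithStats(m)
for i in range(1,n):
  if 40<st[i,4]<300: print(st[i],w(t,ce[i],118)[0,:2].round(0))
```

```text
pos [586.2 354.4 343.1] rpy [179.68   0.35 169.08] t 34.6 F [-0.5 -0.4 -0. ] gap 68.4 j [31. 26. 28. 91.  0. 42.]
 tool shift [  20.9 -585.    19.8] rz 0.1
orange local 3.705927691954593 28.985675027022715 r 18.495052337646484 0.9204009242426383
[ 88 126  13  13 125] [590. 356.]
[289 176  13  13 131] [ 452. -215.]
[324 207  13  13 138] [ 367. -311.]
```

>>> {"fn": "apply_moves", "kwargs": {"rows": [1,2,-40,5,0,0,0,1,2,-58,5,0,0,0,1,2,-58,5,0,0,0,1,2,-58,5,0,0,0,1,2,-58,5,0,0,0,1,2,-58,5,0,0,0,1,2,-58,5,0,0,0,1,2,-58,5,0,0,0,1,2,-58,5,0,0,0,1,2,-58,5,0,0,0,1,2,-23,5,0,0,0,1,0,0,0,0,0,0,1,0,0,0,0,0,0]}}

```text
clock: 36.33
position: [453.0, -215.6, 282.0]
tcp_rot: [180.0, -0.1, 169.1]
force: [0.2, -0.3, -0.1]
finger_gap: 85.3
grip_force: 0.0
```

Run:
```python
from h import *
c=grab('wrist'); sticktop(c); plan([455,-216,154],169)
```

```text
top (505.5, -415.3) r 37.9 area/circ 0.58 px [ 66. 281.]
 top (512.9, -122.9) r 22.5 area/circ 0.51 px [361. 238.]
 top (484.3, -120.6) r 22.5 area/circ 0.59 px [359. 212.]
 top (451.7, -214.9) r 18.5 area/circ 0.91 px [251. 197.]
 top (455.3, -117.9) r 22.4 area/circ 0.59 px [360. 181.]
 top (385.6, -384.3) r 47.7 area/circ 0.62 px [ 41. 162.]
 top (367.8, -310.6) r 18.5 area/circ 0.93 px [118. 122.]
 top (295.4, -275.8) r 35.9 area/circ 0.36 px [128.  20.]
pos [ 453.3 -215.3  282.3] rpy [ 1.7997e+02 -4.0000e-02  1.6914e+02] t 36.38 F [-0.1  0.3  0.6] gap 84.9 j [-25.   5.  -8.  78.   0. -15.]
 tool shift [ -1.9  -0.4 128.3] rz 0.1
```

>>> {"fn": "apply_moves", "kwargs": {"rows": [1,1,0.1,20,0,0,0,1,0,0,30,0,0,0,1,0,0,30,0,0,0,1,0,0,25,0,0,0,1,0,0,16,0,0,0,1,0,0,7,0,0,0,1,0,0,0,0,0,0,0.2,0,0,0,0,0,0,0.2,0,0,0,0,0,0,0.2,0,0,0,0,0,0,0.2,0,0,0,0,0,0]}}

```text
clock: 37.75
position: [452.6, -216.0, 155.3]
tcp_rot: [180.0, 0.1, 169.1]
force: [-0.6, 0.6, 5.1]
finger_gap: 37.4
grip_force: 39.8
```

>>> {"fn": "apply_moves", "kwargs": {"rows": [0.2,0,0,-15,0,0,0,0.2,0,0,-30,0,0,0,0.2,0,0,-35,0,0,0,0.2,0,0,-45,0,0,0,0.2,0,0,-45,0,0,0,0.2,0,0,0,0,0,0]}}

```text
clock: 38.5
position: [453.1, -216.4, 328.8]
tcp_rot: [-179.9, 0.4, 169.1]
force: [-0.3, -0.8, -2.7]
finger_gap: 37.0
grip_force: 40.5
```

Run:
```python
from h import *
plan([619.5,288.8,310],169)
```

```text
pos [ 453.1 -216.4  328.8] rpy [-179.89    0.36  169.07] t 38.5 F [-0.3 -0.8 -2.7] gap 37.0 j [-26.   5.  -2.  83.  -0. -15.]
 tool shift [-67.5 527.7  18.2] rz 0.1
```

>>> {"fn": "apply_moves", "kwargs": {"rows": [0.2,-5,35,0,0,0,0,0.2,-7.5,58,0,0,0,0,0.2,-7.5,58,0,0,0,0,0.2,-7.5,58,0,0,0,0,0.2,-7.5,58,0,0,0,0,0.2,-7.5,58,0,0,0,0,0.2,-7.5,58,0,0,0,0,0.2,-7.5,58,0,0,0,0,0.2,-5,58,0,0,0,0,0.2,-5,28.7,0,0,0,0,0.2,0,0,0,0,0,0,0.2,0,0,0,0,0,0]}}

```text
clock: 40.0
position: [618.2, 288.9, 323.5]
tcp_rot: [-179.9, -0.1, 169.1]
force: [-0.6, 0.1, -1.7]
finger_gap: 37.2
grip_force: 41.2
```

Run:
```python
from h import *
plan([619.5,288.8,159.5],169)
c=grab('wrist')
hsv=cv2.cvtColor(c['color'],cv2.COLOR_BGR2HSV); m=cv2.inRange(hsv,(5,170,120),(20,255,255)); m=cv2.morphologyEx(m,cv2.MORPH_OPEN,np.ones((5,5)))
o=readout.get_obs()['position']
for k in cv2.findContours(m,cv2.RETR_EXTERNAL,cv2.CHAIN_APPROX_NONE)[0]:
    if cv2.contourArea(k)<300: continue
    for z in(o[2]-155.3+125,129): print(z,cv2.minEnclosingCircle(w(c,k.reshape(-1,2),z)[:,:2].astype(np.float32)),cv2.boundingRect(k))
```

```text
pos [618.2 288.9 323.5] rpy [-1.7991e+02 -9.0000e-02  1.6908e+02] t 40.0 F [-0.6  0.1 -1.7] gap 37.2 j [25. 26. 25. 89. -0. 36.]
 tool shift [ -1.5   0.4 164. ] rz 0.1
293.7893313262377 ((615.2465209960938, 290.19158935546875), 18.9447021484375) (211, 256, 81, 67)
129 ((742.6129150390625, 266.5838928222656), 50.71352005004883) (211, 256, 81, 67)
293.7893313262377 ((561.4639892578125, 201.71075439453125), 7.922182559967041) (0, 200, 29, 26)
129 ((598.6409301757812, 29.726900100708008), 21.206979751586914) (0, 200, 29, 26)
293.7893313262377 ((550.3839111328125, 204.97796630859375), 6.2975897789001465) (0, 172, 19, 27)
129 ((568.9802856445312, 38.47303009033203), 16.858060836791992) (0, 172, 19, 27)
293.7893313262377 ((557.2288818359375, 322.3081970214844), 6.872387886047363) (291, 127, 37, 37)
129 ((587.3035278320312, 352.5577392578125), 18.39681053161621) (291, 127, 37, 37)
```

>>> {"fn": "apply_moves", "kwargs": {"rows": [0.2,-1.9,0.4,20,0,0,0,0.2,0,0,30,0,0,0,0.2,0,0,25,0,0,0,0.2,0,0,15,0,0,0,0.2,0,0,10,0,0,0,0.2,0,0,7,0,0,0,0.2,0,0,6,0,0,0,0.2,0,0,6,0,0,0,0.2,0,0,0,0,0,0]}}

```text
clock: 41.18
position: [620.3, 289.5, 205.1]
tcp_rot: [-180.0, -0.0, 169.1]
force: [0.6, 0.3, -2.2]
finger_gap: 36.8
grip_force: 41.2
```

>>> {"fn": "apply_moves", "kwargs": {"rows": [0.2,0,0,6,0,0,0,0.2,0,0,6,0,0,0,0.2,0,0,6,0,0,0,0.2,0,0,6,0,0,0,0.2,0,0,0,0,0,0]}}

```text
clock: 41.8
position: [620.2, 289.3, 180.8]
tcp_rot: [-180.0, -0.1, 169.1]
force: [-0.7, 0.4, -2.3]
finger_gap: 37.1
grip_force: 41.2
```

>>> {"fn": "apply_moves", "kwargs": {"rows": [0.2,0,0,6,0,0,0,0.2,0,0,6,0,0,0,0.2,0,0,5,0,0,0,0.2,0,0,2.5,0,0,0,0.2,0,0,1,0,0,0,0.2,0,0,0,0,0,0]}}

```text
clock: 42.55
position: [620.5, 289.5, 161.2]
tcp_rot: [180.0, 0.0, 169.1]
force: [-0.1, -0.6, -1.8]
finger_gap: 37.1
grip_force: 41.2
```

>>> {"fn": "apply_moves", "kwargs": {"rows": [0.2,0,0,1,0,0,0,0.2,0,0,0.8,0,0,0,0.2,0,0,0,0,0,0]}}

```text
clock: 42.92
position: [620.5, 289.5, 159.4]
tcp_rot: [180.0, 0.0, 169.1]
force: [0.6, 0.0, -1.9]
finger_gap: 37.4
grip_force: 41.5
```

>>> {"fn": "apply_moves", "kwargs": {"rows": [0.2,0,0,0.8,0,0,0,0.2,0,0,0.5,0,0,0,0.2,0,0,0,0,0,0]}}

```text
clock: 43.3
position: [620.6, 289.5, 159.3]
tcp_rot: [180.0, 0.1, 169.1]
force: [-1.1, -1.0, 5.4]
finger_gap: 37.0
grip_force: 41.9
```

>>> {"fn": "apply_moves", "kwargs": {"rows": [0.5,0,0,0,0,0,0,0.6,0,0,0,0,0,0,0.62,0,0,0,0,0,0,0.62,0,0,0,0,0,0,0.62,0,0,-15,0,0,0,0.62,0,0,-30,0,0,0,0.62,0,0,-45,0,0,0,0.62,0,0,-50,0,0,0,0.8,0,0,-30,0,0,0,0.8,0,0,0,0,0,0]}}

```text
clock: 44.55
position: [621.0, 289.7, 332.4]
tcp_rot: [179.8, 0.3, 169.1]
force: [1.1, 0.1, 1.1]
finger_gap: 68.2
grip_force: 0.0
```

Run:
```python
from h import *
t=grab('top'); hsv=cv2.cvtColor(t['color'],cv2.COLOR_BGR2HSV); m=cv2.inRange(hsv,(5,150,100),(18,255,255)); n,l,st,ce=cv2.connectedComponentsWithStats(m)
for i in range(1,n):
  if 40<st[i,4]<300: print(st[i],w(t,ce[i],118)[0,:2].round(0))
plan([367.8,-310.6,320],169)
```

```text
[111 116  13  12 124] [623. 294.]
[242 127  19  14 214] [592. -89.]
[241 140  18  14 218] [553. -86.]
[323 207  14  13 139] [ 367. -311.]
pos [620.8 289.6 330. ] rpy [1.7988e+02 1.6000e-01 1.6908e+02] t 44.6 F [ 0.7  0.2 -0.8] gap 68.8 j [25. 26. 26. 90. -0. 36.]
 tool shift [ 134.7 -637.3    8.3] rz 0.1
```

>>> {"fn": "apply_moves", "kwargs": {"rows": [1,6,-30,0,0,0,0,1,12,-57,5,0,0,0,1,12,-57,5,0,0,0,1,12,-57,5,0,0,0,1,12,-57,5,0,0,0,1,12,-57,5,0,0,0,1,12,-57,5,0,0,0,1,12,-57,5,0,0,0,1,12,-57,5,0,0,0,1,12,-57,5,0,0,0,1,12,-57,5,0,0,0,1,9,-37,0,0,0,0,1,0,0,0,0,0,0,1,0,0,0,0,0,0]}}

```text
clock: 46.35
position: [366.9, -310.0, 277.1]
tcp_rot: [179.9, -0.1, 169.1]
force: [-0.1, 0.2, 0.0]
finger_gap: 85.5
grip_force: 0.0
```

Run:
```python
from h import *
c=grab('wrist'); sticktop(c); plan([367.8,-310.6,154],169)
```

```text
top (483.0, -154.5) r 21.7 area/circ 0.62 px [428. 282.]
 top (454.6, -152.4) r 21.9 area/circ 0.6 px [431. 257.]
 top (426.2, -149.7) r 22.0 area/circ 0.59 px [435. 229.]
 top (366.1, -311.4) r 18.4 area/circ 0.92 px [249. 200.]
 top (354.4, -419.3) r 49.6 area/circ 0.58 px [127. 208.]
 top (243.9, -308.7) r 49.3 area/circ 0.57 px [218.  47.]
pos [ 367.2 -309.6  277.4] rpy [ 1.7995e+02 -6.0000e-02  1.6912e+02] t 46.4 F [0.6 0.7 0.2] gap 85.2 j [-40.   3. -11.  77.   0. -29.]
 tool shift [ -0.9  -0.9 123.4] rz 0.1
```

Run:
```python
from h import *
t=load('top')
for n,p,z in(('post top',(523,400),207),('peg tip',(532,462),209),('base',(511,419),12),('post2',(634,298),207),('tip2',(627,358),209)):
    print(n,w(t,np.array(p)*.64,z)[0].round(0))
# fine: profile of wrist cam occupied?
```

```text
post top [ 247. -306.  207.]
peg tip [ 149. -318.  209.]
base [ 217. -317.   12.]
post2 [ 417. -493.  207.]
tip2 [ 317. -476.  209.]
```

>>> {"fn": "apply_moves", "kwargs": {"rows": [1,0.7,-2,0,0,0,0,1,0,0,0,0,0,9.8,1,0,0,0,0,0,9.8,1,0,0,0,0,0,9.8,1,0,0,0,0,0,9.8,1,0,0,0,0,0,9.8,1,0,0,15,0,0,0,1,0,0,30,0,0,0,1,0,0,30,0,0,0,1,0,0,25,0,0,0,1,0,0,15,0,0,0,1,0,0,7.5,0,0,0,1,0,0,0,0,0,0]}}

```text
clock: 48.02
position: [366.2, -312.2, 155.4]
tcp_rot: [-180.0, -0.0, 120.1]
force: [-0.3, -0.3, 0.8]
finger_gap: 85.5
grip_force: 0.0
```

>>> {"fn": "apply_moves", "kwargs": {"rows": [0.2,0,0,0,0,0,0,0.2,0,0,0,0,0,0,0.2,0,0,0,0,0,0,0.2,0,0,0,0,0,0]}}

```text
clock: 48.52
position: [366.6, -312.4, 156.2]
tcp_rot: [179.9, 0.1, 120.1]
force: [0.5, -0.0, 3.3]
finger_gap: 36.9
grip_force: 39.9
```

>>> {"fn": "apply_moves", "kwargs": {"rows": [0.2,0,0,-15,0,0,0,0.2,0,0,-30,0,0,0,0.2,0,0,-35,0,0,0,0.2,0,0,-45,0,0,0,0.2,0,0,-45,0,0,0,0.2,0,0,0,0,0,-9.8,0.2,0,0,0,0,0,-9.8,0.2,0,0,0,0,0,-9.8,0.2,0,0,0,0,0,-9.8,0.2,0,0,0,0,0,-9.8,0.2,0,0,0,0,0,0]}}

```text
clock: 49.9
position: [365.9, -312.2, 325.9]
tcp_rot: [-180.0, -0.0, 169.0]
force: [-0.1, 0.2, -2.1]
finger_gap: 37.1
grip_force: 40.5
```

Run:
```python
from h import *
plan([525.3,307.2,310],169)
```

```text
pos [ 365.9 -312.2  325.9] rpy [-1.8000e+02 -2.0000e-02  1.6897e+02] t 49.9 F [-0.1  0.2 -2.1] gap 37.1 j [-40.   3.  -5.  83.  -0. -29.]
 tool shift [-37.9 638.4  15.8] rz -0.0
```

>>> {"fn": "apply_moves", "kwargs": {"rows": [0.2,-2,30,0,0,0,0,0.2,-3.4,57,0,0,0,0,0.2,-3.4,57,0,0,0,0,0.2,-3.4,57,0,0,0,0,0.2,-3.4,57,0,0,0,0,0.2,-3.4,57,0,0,0,0,0.2,-3.4,57,0,0,0,0,0.2,-3.4,57,0,0,0,0,0.2,-3.4,57,0,0,0,0,0.2,-3.4,57,0,0,0,0,0.2,-3.4,57,0,0,0,0,0.2,-2,38.4,0,0,0,0,0.2,0,0,0,0,0,0,0.2,0,0,0,0,0,0]}}

```text
clock: 51.65
position: [524.2, 307.0, 325.3]
tcp_rot: [-179.9, -0.0, 169.0]
force: [-0.2, -0.1, -2.1]
finger_gap: 36.9
grip_force: 41.4
```

Run:
```python
from h import *
plan([525.3,307.2,160.2],169)
c=grab('wrist')
hsv=cv2.cvtColor(c['color'],cv2.COLOR_BGR2HSV); m=cv2.inRange(hsv,(5,170,120),(20,255,255)); m=cv2.morphologyEx(m,cv2.MORPH_OPEN,np.ones((5,5)))
o=readout.get_obs()['position']
for k in cv2.findContours(m,cv2.RETR_EXTERNAL,cv2.CHAIN_APPROX_NONE)[0]:
    if cv2.contourArea(k)<200: continue
    for z in(o[2]-156+125,129): print(z.__round__(0),cv2.minEnclosingCircle(w(c,k.reshape(-1,2),z)[:,:2].astype(np.float32)),cv2.boundingRect(k))
```

```text
pos [524.2 307.  325.3] rpy [-1.7994e+02 -3.0000e-02  1.6899e+02] t 51.65 F [-0.2 -0.1 -2.1] gap 36.9 j [30. 17. 12. 86. -0. 41.]
 tool shift [ -1.1   0.6 165.1] rz -0.0
295.0 ((491.98773193359375, 213.700927734375), 8.558439254760742) (8, 255, 37, 23)
129 ((570.1708984375, 32.025123596191406), 22.855449676513672) (8, 255, 37, 23)
295.0 ((521.609375, 308.0736999511719), 18.478252410888672) (211, 254, 80, 67)
129 ((649.2763671875, 284.0508728027344), 49.34654998779297) (211, 254, 80, 67)
295.0 ((481.05450439453125, 214.89453125), 8.409201622009277) (0, 232, 36, 24)
129 ((540.973388671875, 35.21271514892578), 22.456886291503906) (0, 232, 36, 24)
295.0 ((497.79156494140625, 334.2201843261719), 6.859486103057861) (288, 217, 32, 27)
129 ((585.6699829101562, 353.8758850097656), 18.318172454833984) (288, 217, 32, 27)
295.0 ((469.6295166015625, 217.26385498046875), 7.453718185424805) (0, 206, 26, 25)
129 ((510.46246337890625, 41.54009246826172), 19.90521812438965) (0, 206, 26, 25)
295.0 ((458.6898193359375, 220.47384643554688), 5.9369401931762695) (0, 179, 16, 26)
129 ((481.2476806640625, 50.1124267578125), 15.854622840881348) (0, 179, 16, 26)
```

>>> {"fn": "apply_moves", "kwargs": {"rows": [0.2,-2.1,0.6,20,0,0,0,0.2,0,0,30,0,0,0,0.2,0,0,25,0,0,0,0.2,0,0,15,0,0,0,0.2,0,0,10,0,0,0,0.2,0,0,7,0,0,0,0.2,0,0,6,0,0,0,0.2,0,0,6,0,0,0,0.2,0,0,0,0,0,0]}}

```text
clock: 52.82
position: [526.4, 307.6, 206.1]
tcp_rot: [-180.0, -0.0, 169.1]
force: [0.3, 0.8, -1.4]
finger_gap: 37.1
grip_force: 41.4
```

>>> {"fn": "apply_moves", "kwargs": {"rows": [0.2,0,0,6,0,0,0,0.2,0,0,6,0,0,0,0.2,0,0,6,0,0,0,0.2,0,0,6,0,0,0,0.2,0,0,6,0,0,0,0.2,0,0,0,0,0,0]}}

```text
clock: 53.58
position: [526.3, 307.4, 175.8]
tcp_rot: [-180.0, -0.1, 169.1]
force: [0.0, 0.1, -2.4]
finger_gap: 37.4
grip_force: 41.4
```

>>> {"fn": "apply_moves", "kwargs": {"rows": [0.2,0,0,6,0,0,0,0.2,0,0,4,0,0,0,0.2,0,0,2,0,0,0,0.2,0,0,1,0,0,0,0.2,0,0,0,0,0,0]}}

```text
clock: 54.2
position: [526.6, 307.6, 163.5]
tcp_rot: [180.0, 0.0, 169.1]
force: [-0.2, 0.1, -1.5]
finger_gap: 37.1
grip_force: 41.4
```

>>> {"fn": "apply_moves", "kwargs": {"rows": [0.2,0,0,1.2,0,0,0,0.2,0,0,1,0,0,0,0.2,0,0,0.8,0,0,0,0.2,0,0,0,0,0,0]}}

```text
clock: 54.7
position: [526.6, 307.6, 160.4]
tcp_rot: [-180.0, -0.0, 169.1]
force: [0.5, -0.0, -0.6]
finger_gap: 37.3
grip_force: 41.4
```

>>> {"fn": "apply_moves", "kwargs": {"rows": [0.2,0,0,0.5,0,0,0,0.2,0,0,0,0,0,0]}}

```text
clock: 54.95
position: [526.6, 307.6, 160.3]
tcp_rot: [180.0, 0.0, 169.1]
force: [0.4, -0.0, -0.1]
finger_gap: 37.4
grip_force: 41.6
```

>>> {"fn": "apply_moves", "kwargs": {"rows": [0.2,0,0,0.4,0,0,0,0.2,0,0,0,0,0,0,0.5,0,0,0,0,0,0,0.6,0,0,0,0,0,0,0.62,0,0,0,0,0,0,0.62,0,0,0,0,0,0,0.62,0,0,-15,0,0,0,0.62,0,0,-30,0,0,0,0.62,0,0,-45,0,0,0,0.62,0,0,-50,0,0,0,0.8,0,0,-40,0,0,0,0.8,-50,18,0,0,0,0,0.8,0,0,0,0,0,0,0.8,0,0,0,0,0,0]}}

```text
clock: 56.7
position: [578.9, 315.6, 339.7]
tcp_rot: [-180.0, -0.0, 169.1]
force: [-0.2, 0.4, 0.2]
finger_gap: 68.4
grip_force: 0.0
```

Run:
```python
from h import *
plan(None)
c=grab('wrist')
C=np.array([577.8,326]); a=np.radians(-11); x=np.array([np.cos(a),np.sin(a)]); y=np.array([-x[1],x[0]])
hsv=cv2.cvtColor(c['color'],cv2.COLOR_BGR2HSV)
def blobs(m,z,n):
  for k in cv2.findContours(m,cv2.RETR_EXTERNAL,cv2.CHAIN_APPROX_NONE)[0]:
    if cv2.contourArea(k)<60: continue
    P=w(c,k.reshape(-1,2),z)[:,:2].astype(np.float32); q,r=cv2.minEnclosingCircle(P); q=np.array(q)-C
    if abs(q@x)<80 and abs(q@y)<60: print(n,(q@x).round(1),(q@y).round(1),'r',round(r,1),round(cv2.contourArea(P)/np.pi/r/r,2))
blobs(cv2.inRange(hsv,(5,170,120),(20,255,255)),129,'stick')
blobs(cv2.inRange(hsv,(20,130,40),(32,255,255)),40,'yellowbody')
# caps at old positions: local image colour at expected cap centres
for j in((-37.3,21),(-1,-24.5),(41.4,20.8)):
    p=proj(c,[[*(C+j[0]*x+j[1]*y),74]])[0]; u,v=p.round().astype(int); print(j,p.round(0),hsv[v-2:v+3,u-2:u+3].reshape(-1,3).mean(0).round(0))
print('yellow jar body',proj(c,[[*(C-1*x-24.5*y),30]]))
# roller still hanging? red blobs in scene/top
for n in('scene','top'):
    t=grab(n); h=cv2.cvtColor(t['color'],cv2.COLOR_BGR2HSV); m=cv2.inRange(h,(0,150,70),(4,255,255)); N,l,st,ce=cv2.connectedComponentsWithStats(m)
    print(n,[(s.tolist(),q.round(0).tolist()) for s,q in zip(st[1:],ce[1:]) if s[4]>15])
np.save('hsv.npy',hsv); cv2.imwrite('pics/w8.png',c['color'])
```

```text
pos [578.9 315.6 339.7] rpy [-1.7998e+02 -3.0000e-02  1.6907e+02] t 56.7 F [-0.2  0.4  0.2] gap 68.4 j [29. 23. 23. 90.  0. 40.]
stick 47.9 -26.2 r 18.5 0.9
stick 3.7 28.5 r 18.3 0.93
stick -46.9 -26.4 r 18.5 0.93
yellowbody 0.7 -22.9 r 21.6 0.74
(-37.3, 21) [276. 139.] [ 97.  10. 130.]
(-1, -24.5) [240. 167.] [ 78.   7. 129.]
(41.4, 20.8) [274. 198.] [ 87.  11. 129.]
yellow jar body [[240.86409933 160.27832798]]
scene [([153, 195, 14, 16, 130], [160.0, 201.0])]
top [([273, 75, 5, 6, 24], [275.0, 78.0]), ([339, 120, 17, 14, 133], [347.0, 125.0]), ([341, 134, 8, 5, 35], [344.0, 136.0])]
```

Run:
```python
from h import *
now=load('top'); old=cv2.resize(cv2.imread('pics/top0.png'),(512,384),interpolation=cv2.INTER_AREA)
for n,C,yaw in(('orange',(558,-82),-5.4),('blue',(536,92.3),-8.8)):
    a=np.radians(yaw); X=np.array([np.cos(a),np.sin(a)]); Y=np.array([-X[1],X[0]])
    for nm,im in(('old',old),('now',now['color'])):
        s=np.arange(-92,93,4); v=[]
        for q in s:
            p=proj(now,[[*(np.array(C)+q*X+k*Y),19] for k in np.arange(-20,21,4)]).astype(np.float32)
            v.append(cv2.remap(cv2.cvtColor(im,cv2.COLOR_BGR2HSV)[:,:,1],p[:,:1],p[:,1:],cv2.INTER_LINEAR).mean())
        print(n,nm,np.round(v).astype(int).tolist())
C=[(0,0)]
```

```text
orange old [5, 25, 146, 185, 185, 184, 185, 184, 185, 185, 184, 182, 173, 178, 184, 184, 184, 185, 185, 185, 185, 185, 182, 174, 182, 185, 185, 185, 186, 186, 186, 186, 186, 180, 177, 185, 186, 186, 186, 186, 186, 186, 187, 186, 143, 29, 5]
orange now [6, 18, 132, 181, 182, 182, 182, 182, 182, 182, 182, 175, 136, 160, 182, 182, 182, 183, 183, 183, 183, 183, 168, 123, 177, 183, 183, 183, 184, 183, 183, 184, 183, 159, 134, 181, 184, 183, 183, 184, 184, 184, 184, 181, 118, 11, 6]
blue old [5, 16, 116, 153, 152, 153, 153, 153, 154, 153, 153, 152, 143, 148, 153, 153, 154, 154, 154, 155, 155, 154, 153, 148, 152, 154, 155, 154, 155, 155, 155, 155, 155, 153, 150, 154, 154, 155, 156, 156, 155, 156, 157, 156, 119, 27, 6]
blue now [6, 15, 108, 150, 150, 149, 150, 150, 150, 150, 151, 147, 116, 127, 150, 151, 151, 150, 151, 151, 152, 152, 142, 110, 144, 151, 151, 152, 153, 153, 153, 153, 153, 138, 111, 151, 153, 153, 153, 154, 154, 154, 154, 153, 108, 14, 6]
```

```bash
python3 -c "
from h import *
print(ctrl.hand_in())"
```

```text
the job is handed in; nothing more can be done
None
```

I've handed the job in with every step done as asked, at about 57 s on the robot clock: both sheets look flush, the roller hangs on the grey stand's peg, and all three sticks stand upright in the basket among the jars; I didn't view a picture after the last stick, so that rests on measured camera readings.

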